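Hang the reference probe in the dry-block well

TASK

Swing the latch lever clear of the white dry-block instrument's lid and open the lid to about upright or past it, so that it stays open. Then take the probe with the round grip out of the rack, lower it upright into the wide middle well until at least half of its steel rod is below the well's mouth, and finish while still holding it there, still, centred in the bore and clear of the bottom: the probe must not touch the instrument at any time, and the other things on the bench stay where they are.

Things in the scene. Friction and masses are not known exactly. Their poses are not given: they have to be found in the camera images.
- well (a point): centre of the mouth of the wide well: the one wide vertical hole (bore 20 mm, 75 mm deep, flat bottom), in the middle of the bare aluminium top of the white dry-block instrument (four 8 mm holes surround it, centres 43 mm away, outside this job). z up; the instrument is fixed. Its housing is 160 mm (x of this point) by 150 mm (y) and its rim stands 6 mm above the well mouth, 100 mm above the table. Hidden under the lid until that is opened.
- lid_handle (a point): middle of the round steel handle bar (10 mm thick, 80 mm between its two posts' axes, parallel to the hinge) on top of the lid, near the edge opposite the hinge. The bar's axis is 34 mm above the lid's top face. x of this point runs along the bar, z is the lid's outward normal.
- lid_hinge (a point): point on the lid's hinge axis right behind the handle; x of this point is the hinge axis. With the lid shut the handle lies 130 mm along this point's +y and 44 mm up; the lid is 160 x 150 x 10 mm.
- lid (a joint): angle of the lid in rad: 0 shut, 1.57 standing upright, stop at 1.85 (leaning back a little). It swings up about the hinge axis x (y towards z). The stiff hinge keeps the lid where it is left; lifting takes about 4 to 6 N at the handle.
- latch_knob (a point): middle of the upright round black knob (12 mm thick, 36 mm tall, this point 18 mm below its top) at the free end of the flat steel latch lever, which lies across the lid's top, 3.5 mm above it. The lever, 14 mm wide, lies just under the knob.
- latch_pivot (a point): point on the latch lever's vertical pivot axis, at the height of the knob's middle; the knob goes round it in a level circle of 65 mm radius. The pivot is 25 mm outside the lid's edge.
- latch (a joint): angle of the latch lever in rad: 0 straight across the lid, growing clockwise as seen from above, stop at 2.0; beyond about 1.25 it no longer lies over the lid. Stays where it is left (friction about 1 N at the knob). While it lies over the lid the lid cannot be opened.
- probe_grip (a point): middle of the round grip of the probe: a grey cylinder 24 mm thick, 54 mm tall, standing upright on a steel collar (28 mm wide, 6 mm thick, its underside 33 mm below this point) from which an 8 mm thick straight steel rod 90 mm long hangs down. Weighs about 80 g (60 to 110). Starts upright in one of the two places of the white rack, the collar resting on the rack's top 100 mm above the table. z points up the grip.
- probe_tip (a point): lower end of the probe's rod, on its axis, 123 mm below the middle of the grip. z up along the rod.
- paddle_mid (a point): middle of the flat grip (40 x 12 x 40 mm) of the stirring paddle, which has the same collar and rod as the probe and stands in the other place of the rack, 90 mm away, its top 146 mm above the table. Leave it.
- rack: white rack, fixed to the table: a plate 70 x 180 mm, 12 mm thick, its top 100 mm high, on two end walls, with two 14 mm holes 45 mm either side of its middle along its y. Origin under its middle, at table height.
- beaker: clear plastic beaker, 90 mm wide, 120 mm tall; origin under its middle. Leave it.
- bottle: white bottle, 64 mm wide, 160 mm tall; origin under its middle. Leave it.
- jar: small amber jar, 48 mm wide, 60 mm tall; origin under its middle. Leave it.
- tipbox: low box of pipette tips, 85 x 120 mm, 57 mm tall; origin under its middle. Leave it.
- marker: marker pen lying flat, 130 mm long, 14 mm thick; origin under its middle. Leave it.
- block: the white dry-block instrument itself, fixed to the table; origin under its middle at table height, the well's mouth 94 mm above it.
Mind the look-alikes: they are no part of the job. What is shaped like the rack but pink or turquoise is not meant.

How it is judged:
By the outcome, as a careful person would: the job done as asked, in the order asked, and still so for the second after the job is handed in, while the arm keeps its last pose, push and grip.
It also fails if it takes over 64 s, if anything falls off the work surface, if the arm or the gripper's body presses on something with over 40 N, if the wrist force passes 120 N, or if a joint passes its speed limit or range.

ROBOT

A 6-joint arm with a two-finger parallel gripper is mounted at the origin on the work surface. World frame = base frame: x ahead of the robot, y to its left, z up, the work surface at z = 0. Lengths are in mm, angles in degrees, forces in N, time in s.
With the tool pointing down it reaches from about 275 to 775 mm from the base axis. Payload 14.6 kg.
Tool frame: the origin (TCP) lies between the finger pads; the fingertips stand 14 mm ahead of it and the grasp point (between the pads) lies 5 mm behind it; z points along the fingers, x is the direction in which the jaws open and shut, and the axes are right-handed (so a half turn about z gives the same grasp; the last joint's range is limited). The gripper opens to 85 mm and grips with 20 to 120 N. Pads are 22 mm wide; open, the fingers measure 114 mm over their backs; the gripper's body (76 mm by 85 mm) begins 54 mm behind the grasp point. The pads swing forward as they close: fully open they stand 13 mm farther back than shut.
Start: joints at [-73.528, 15.075, -2.767, 72.158, 0, 81.102], TCP at [224.942, -474.373, 245.278] pointing down, gripper open.
Joint ranges: [-151.79, 151.79], [-50.71, 97.33], [-67.44, 78.34], [-121.81, 120.89], [-77.56, 73.72], [-180, 180]. Speed limits (degrees/s): [108.29, 108.29, 147.25, 159.86, 180, 180].

INTERFACE

Orientations are given as [roll, pitch, yaw] about the fixed x, y, z axes, in that order (R = Rz(yaw) Ry(pitch) Rx(roll)).
In Python, from plant import arm, vision gives the robot as it stands.
- The arm moves only by the tool servo_tool, never from a script. Its argument "increments" is a list of rows, each an object of numbers: "tx", "ty", "tz": the shift along the tool's x, y, z in cm; "turn": the turn about the tool's z in degrees; "jaw": the closure, from -1 (fully open) to 1 (shut). In form: [{"tx": .., "ty": .., "tz": .., "turn": .., "jaw": ..}, ...]. A call has exactly 8 rows; each row shifts and turns the pose as measured when the row begins, along the tool's axes as they then stand; what a row does not reach is not made up. A row lasts 1/8 s, in which the tool goes at most 62.5 mm and 10.7 degrees, less where a joint would pass 70% of its speed; a pose out of reach is approached as far as the arm can. A call is refused whole if a number of a shift passes 6.25 or a number of a turn 10.7, either way. A call with a gripper value outside its range is refused whole. The fingers move at their own pace and stop on an object; "squeeze" is the grip in N (left out, the last holds). Time passes only in rows, so rows that do not move let the fingers close, or fill a call up. It gives the time, the measured TCP pose, the force and the opening at its end, in the units of the state.
- arm.get_obs(): the state, without advancing time (a new reading comes with each control period).
- vision.read_camera(name): name is "scene" or "side" or "wrist"; returns (picture, depth): 384x512x3 uint8, red, green, blue; 384x512 float32, mm along the optical axis (not along the pixel's ray), 0 where there is no reading.
- vision.camera_info(name): a dict with "vfov" (degrees; the focal length in pixels is half the picture's height over the tangent of half this angle, whatever the lens; pixels are square), "cx", "cy" (the principal point, pixels), "dist" ([k1, k2, p1, p2, k3] as OpenCV has them; the pictures are not rectified), "pose" (4x4, takes a point from camera to world coordinates). Camera axes: x right, y up, looking along -z (the intrinsics and any distortion apply to the point x, -y, -z); pixel columns grow to the right and rows downward; lengths in mm; the calibration is good to about 2 mm. A picture is of the moment at which its call begins: read the wrist's pose just before it. camera_info takes no time and is no camera call; for the wrist camera it gives the pose at the moment of the call.
- arm.sign_off(): hands the job in, once; it reports no verdict.
The state is a dict: "time_s": time; "joints": joint angles; "qd": joint speeds; "joint_torque": joint torques, N m; "position": TCP position; "tool_rot": TCP orientation; "force": force on the tool from outside, world axes, zero at the start; "ft_torque": the same for the moment, N m; "opening": finger opening in mm.
Only numpy, scipy, OpenCV 4.12 (cv2) and the standard library are available. Lean on these libraries where they do the work, as an engineer would, in place of code of your own. Each camera call takes 0.05 s, during which the arm holds its last target.

## Working session

There is one attempt and no reset: what is moved stays moved. The work goes in short steps, Python scripts to look and compute and a tool call to move; the robot and the scene stay as the last step left them, time stands still between calls to the robot, and variables do not carry over. Pictures are saved under pics/ and viewed, and the job is handed in when it is done.

Besides the shell and the picture viewer there is one more tool, called after "Request:" as name(argument=value, ...) on one line, values as JSON. servo_tool: Moves the arm, as the interface text tells. Its arguments: {"type":"object","properties":{"increments":{"type":"array","items":{"type":"object","properties":{"tx":{"type":"number"},"ty":{"type":"number"},"tz":{"type":"number"},"turn":{"type":"number"},"jaw":{"type":"number"}}}},"squeeze":{"type":"number"}},"required":["increments"]}

```bash
ls; mkdir -p pics
python3 - <<'E'
from plant import arm, vision
import cv2
print(arm.get_obs())
for n in ["scene","side","wrist"]:
    ci=vision.camera_info(n)
    p,d=vision.read_camera(n)
    cv2.imwrite(f"pics/{n}0.png",p[:,:,::-1])
    import numpy as np
    np.savez(f"{n}0.npz",p=p,d=d,**{k:np.array(v) for k,v in ci.items()})
    print(n,ci)
E
```

```text
pics
{'time_s': 0.0, 'joints': array([-7.35289813e+01,  1.50971129e+01, -2.80426498e+00,  7.21564806e+01,
        1.96730829e-03,  8.11014362e+01]), 'qd': array([ 0.02396147,  0.02926885, -0.05208741,  0.04489804,  0.01001322,
       -0.00186738]), 'joint_torque': array([-3.06077396e-03, -6.37614369e+01,  3.84567046e+01,  1.36657100e-02,
       -3.78468358e-04,  6.25737435e-07]), 'position': array([ 224.86636245, -474.12658172,  244.83743618]), 'tool_rot': array([-1.79989106e+02,  5.68577446e-02, -6.46304132e+01]), 'force': array([-0.17293236,  0.52534025, -0.17956647]), 'ft_torque': array([ 0.04975914, -0.05730657,  0.02393233]), 'opening': 85.23580195382011}
scene {'vfov': 45.53996828089433, 'cx': 254.14727201814026, 'cy': 191.74336128838772, 'dist': array([0.02118061, 0.        , 0.        , 0.        , 0.        ]), 'pose': array([[-2.19293015e-01, -8.43478293e-01,  4.90362054e-01,
         1.25957646e+03],
       [ 9.75614670e-01, -1.84781399e-01,  1.18456113e-01,
         2.03333555e+02],
       [-9.30537364e-03,  5.04381011e-01,  8.63431066e-01,
         1.35510972e+03],
     
[... 415 characters left out ...]
87154e+02],
       [ 3.17828626e-03,  7.50725879e-01,  6.60606201e-01,
         8.16869945e+02],
       [ 0.00000000e+00,  0.00000000e+00,  0.00000000e+00,
         1.00000000e+00]])}
wrist {'vfov': 68.2103894108797, 'cx': 251.89031114468213, 'cy': 192.22007301674765, 'dist': array([-0.00917779,  0.        ,  0.        ,  0.        ,  0.        ]), 'pose': array([[ 4.27882017e-01,  8.54049088e-01,  2.95832952e-01,
         3.01289700e+02],
       [-9.03833098e-01,  4.04908655e-01,  1.38328275e-01,
        -4.38223236e+02],
       [-1.64618504e-03, -3.26571795e-01,  9.45170965e-01,
         3.74285295e+02],
       [ 0.00000000e+00,  0.00000000e+00,  0.00000000e+00,
         1.00000000e+00]])}
```

View pics/scene0.png

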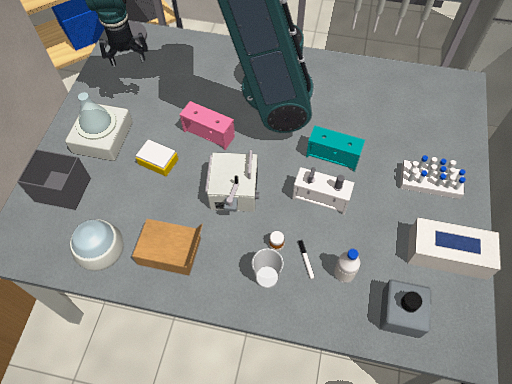

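View pics/side0.png

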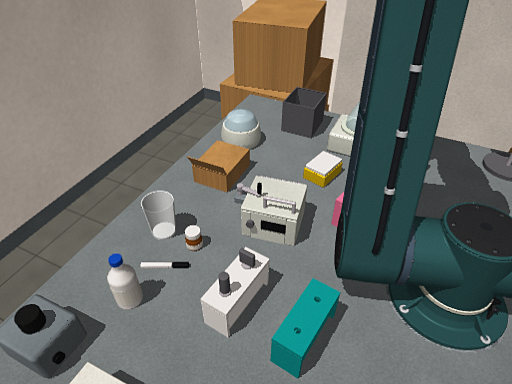

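View pics/wrist0.png

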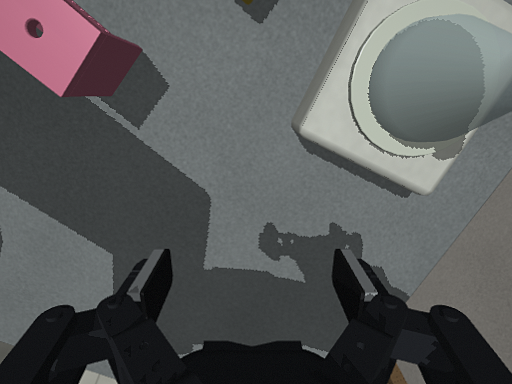

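The pictures show the white instrument at scene (232,182), with the rack at (325,190). The round grip is probably one of the two knobs at (311,176) and (339,183). I'll enlarge these areas.

```bash
cat > h.py <<'E'
import numpy as np, cv2
def load(f):
    z=np.load(f); return {k:z[k] for k in z.files}
def K(c):
    f=192/np.tan(np.radians(float(c['vfov'])/2)); return np.array([[f,0,float(c['cx'])],[0,f,float(c['cy'])],[0,0,1]])
def snap(n,tag):
    from plant import vision
    ci=vision.camera_info(n); p,d=vision.read_camera(n)
    cv2.imwrite(f"pics/{tag}.png",p[:,:,::-1]); np.savez(f"{tag}.npz",p=p,d=d,**{k:np.array(v) for k,v in ci.items()})
    return load(f"{tag}.npz")
def ray(c,u,v):
    q=cv2.undistortPoints(np.array([[[u,v]]],float),K(c),c['dist'])[0,0]
    return c['pose'][:3,:3]@np.array([q[0],-q[1],-1.]), c['pose'][:3,3]
def atz(c,u,v,z):
    r,o=ray(c,u,v); return o+r*(z-o[2])/r[2]
def dep(c,u,v):
    r,o=ray(c,u,v); return o+r*float(c['d'][int(round(v)),int(round(u))])
def tri(obs):
    A=np.zeros((3,3));b=np.zeros(3);L=[]
    for c,u,v in obs:
        r,o=ray(c,u,v); r=r/np.linalg.norm(r);P=np.eye(3)-np.outer(r,r);A+=P;b+=P@o;L.append((P,o))
    x=np.linalg.solve(A,b); return x,[np.linalg.norm(P@(x-o)) for P,o in L]
def proj(c,X):
    T=np.linalg.inv(c['pose']); X=np.atleast_2d(X)@T[:3,:3].T+T[:3,3]; X=X*[1,-1,-1]
    return cv2.projectPoints(X,np.zeros(3),np.zeros(3),K(c),c['dist'])[0][:,0]
def cloud(c):
    v,u=np.mgrid[0:384,0:512]; q=cv2.undistortPoints(np.stack([u,v],-1).reshape(-1,1,2).astype(float),K(c),c['dist'])[:,0]
    r=np.c_[q[:,0],-q[:,1],-np.ones(len(q))]*c['d'].reshape(-1,1)
    return (r@c['pose'][:3,:3].T+c['pose'][:3,3]).reshape(384,512,3)
def crop(tag,x0,y0,w,h,s,out):
    im=cv2.imread(f"pics/{tag}.png")[y0:y0+h,x0:x0+w]
    im=cv2.resize(im,None,fx=s,fy=s,interpolation=cv2.INTER_CUBIC)
    for x in range((x0+9)//10*10,x0+w,10):
        cv2.line(im,((x-x0)*s+s//2,0),((x-x0)*s+s//2,5),(0,0,255),1); cv2.putText(im,str(x),((x-x0)*s,15),0,.35,(0,0,255),1)
    for y in range((y0+9)//10*10,y0+h,10):
        cv2.line(im,(0,(y-y0)*s+s//2),(5,(y-y0)*s+s//2),(0,0,255),1); cv2.putText(im,str(y),(6,(y-y0)*s+s//2),0,.35,(0,0,255),1)
    cv2.imwrite(f"pics/{out}.png",im)
E
python3 - <<'E'
from h import *
crop('scene0',200,140,70,75,8,'s_inst'); crop('scene0',290,155,70,60,10,'s_rack')
crop('side0',230,170,85,75,9,'d_inst'); crop('side0',195,240,80,95,6,'d_rack')
E
```

```text
(no output)
```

View pics/s_inst.png

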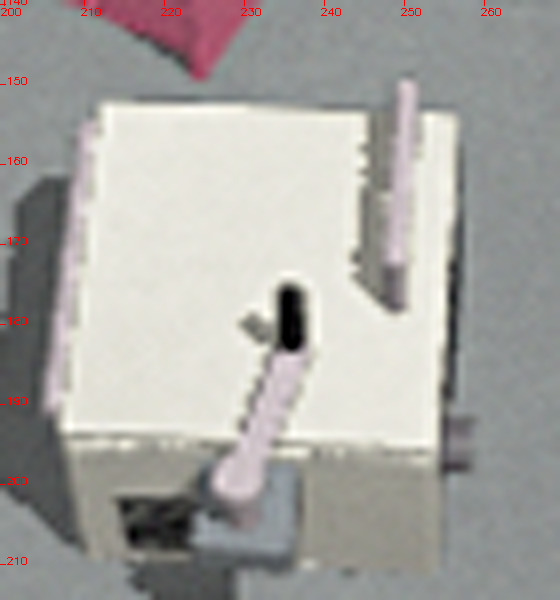

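View pics/s_rack.png

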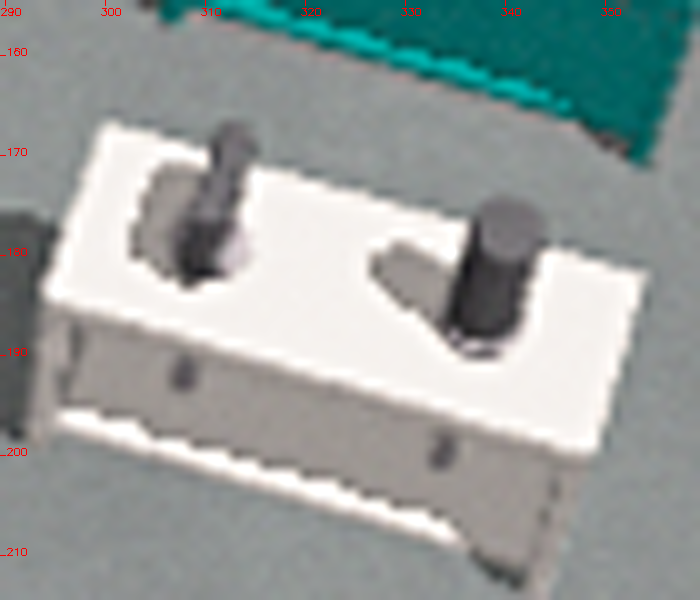

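View pics/d_inst.png

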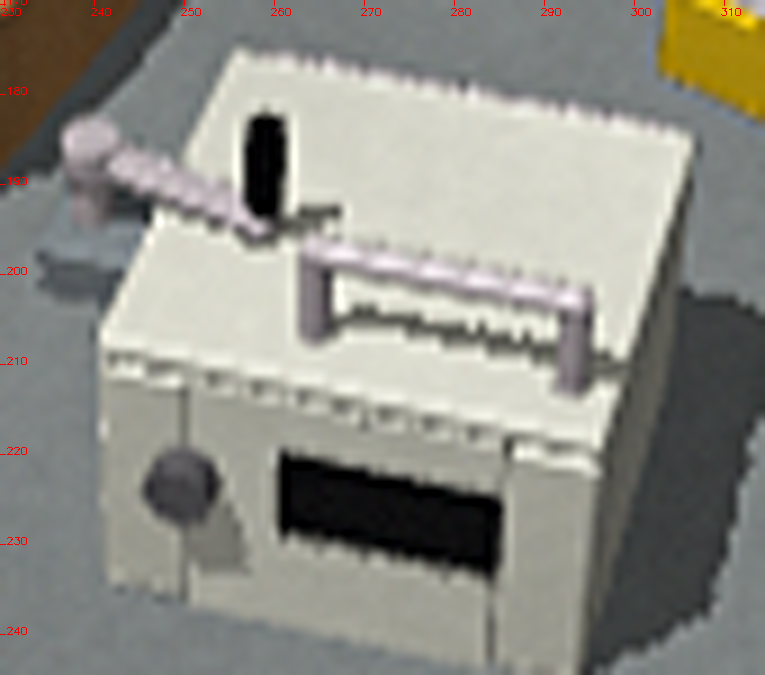

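View pics/d_rack.png

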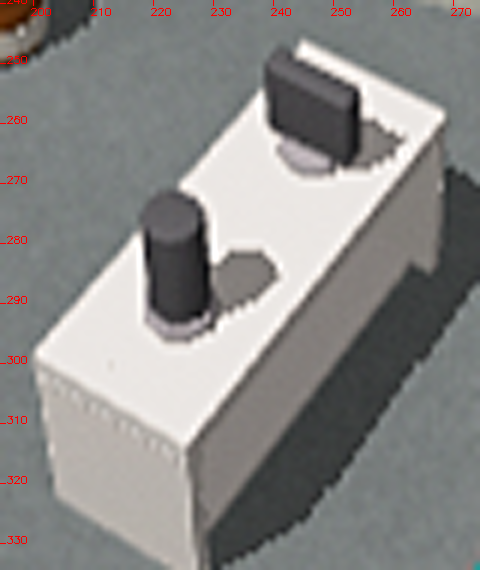

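Run:
```python
from h import *
np.set_printoptions(precision=1,suppress=True)
s=load('scene0.npz');d=load('side0.npz')
print('lid corners scene z110');
for p in [(211.5,152.5),(255.8,154),(252.8,196),(207,194.5)]: print(p,atz(s,*p,110))
print('side');
for p in [(256,175.5),(306.5,184.5),(296,220.5),(240.5,207)]: print(p,atz(d,*p,110))
for n,a,b in [('knobtop',(235.5,176),(259,182.5)),('pivot',(229,199),(239.5,185)),('bar far end(-x)',(250,150.5),(294,201)),('bar near',(248.5,174.5),(264,195.5)),('griptop',(339.3,177.8),(222.3,274.0)),('gripbase',(336.5,189),(223.3,293))]:
    print(n,tri([(s,*a),(d,*b)]))
print('rack s',[atz(s,*p,100) for p in [(299.8,167),(353.5,181.5),(348.5,200),(293.8,184.5)]])
print('rack d',[atz(d,*p,100) for p in [(244.8,247),(267.5,259),(225,314),(200.5,299.5)]])
C=cloud(s); 
for nm,(x0,x1,y0,y1) in {'lid':(215,230,160,180),'rack':(315,330,180,190),'table':(270,290,200,220)}.items(): print(nm,C[y0:y1,x0:x1,2].mean(), 'side')
```

```text
lid corners scene z110
(211.5, 152.5) [ 435.5 -139.   110. ]
(255.8, 154) [410.    6.1 110. ]
(252.8, 196) [568.4  31.8 110. ]
(207, 194.5) [ 594.  -110.1  110. ]
side
(256, 175.5) [ 583.  -112.5  110. ]
(306.5, 184.5) [ 430.3 -139.2  110. ]
(296, 220.5) [404.   15.3 110. ]
(240.5, 207) [560.6  33.  110. ]
knobtop (array([536. , -30.6, 158.2]), [np.float64(1.3362587214377828), np.float64(1.3362587214378427)])
pivot (array([600.5, -36.9, 121.7]), [np.float64(0.825164356596155), np.float64(0.8251643565961199)])
bar far end(-x) (array([424.8, -10.8, 148.5]), [np.float64(2.3099757927602638), np.float64(2.309975792760235)])
bar near (array([509.2,   1.8, 143. ]), [np.float64(5.459687971419027), np.float64(5.459687971419095)])
griptop (array([474.2, 283.8, 157.3]), [np.float64(0.5991429582786645), np.float64(0.5991429582786426)])
gripbase (array([474.4, 285.4,  89.6]), [np.float64(0.07677749660232738), np.float64(0.07677749660227769)])
rack s [array([423.1, 156.7, 100. ]), array([441.4, 334.3, 100. ]), array([512.7, 326.7, 100. ]), array([493.4, 149.4, 100. ])]
rack d [array([488.4, 149.5, 100. ]), array([421.5, 159.6, 100. ]), array([441.3, 335.7, 100. ]), array([507.2, 328. , 100. ])]
lid 113.97993268353632 side
rack 99.1110747052907 side
table -0.7783964689469451 side
```

```bash
cat > mv.py <<'E'
import numpy as np, json, sys
def plan(cur,yaw,wps,jaw=None):
    """wps: list of (x,y,z,yaw,nrows)"""
    rows=[];cur=np.array(cur,float)
    for w in wps:
        t=np.array(w[:3],float);n=int(w[4]);dy=(w[3]-yaw)/n;st=(t-cur)/n
        for i in range(n):
            a=np.radians(yaw);x=np.array([np.cos(a),np.sin(a),0]);y=np.array([np.sin(a),-np.cos(a),0])
            r=dict(tx=round(float(st@x)/10,2),ty=round(float(st@y)/10,2),tz=round(float(-st[2])/10,2),turn=round(-dy,1))
            yaw+=dy
            rows.append(r)
        cur=t
    for i in range(0,len(rows),8):print(json.dumps(rows[i:i+8]))
def go(*wps):
    from plant import arm
    o=arm.get_obs();print(o['time_s'],o['position'].round(1),o['tool_rot'].round(2),o['force'].round(1),round(o['opening'],1))
    plan(o['position'],o['tool_rot'][2],wps)
E
python3 -c "
from mv import *
go((400,-40,330,100,16))"
```

```text
0.15 [ 224.9 -474.2  244.9] [-1.7999e+02  4.0000e-02 -6.4630e+01] [ 0.7 -0.3 -1. ] 85.1
[{"tx": -1.98, "ty": -2.15, "tz": -0.53, "turn": -10.3}, {"tx": -1.57, "ty": -2.47, "tz": -0.53, "turn": -10.3}, {"tx": -1.1, "ty": -2.71, "tz": -0.53, "turn": -10.3}, {"tx": -0.6, "ty": -2.86, "tz": -0.53, "turn": -10.3}, {"tx": -0.08, "ty": -2.92, "tz": -0.53, "turn": -10.3}, {"tx": 0.45, "ty": -2.89, "tz": -0.53, "turn": -10.3}, {"tx": 0.96, "ty": -2.77, "tz": -0.53, "turn": -10.3}, {"tx": 1.43, "ty": -2.55, "tz": -0.53, "turn": -10.3}]
[{"tx": 1.87, "ty": -2.25, "tz": -0.53, "turn": -10.3}, {"tx": 2.24, "ty": -1.88, "tz": -0.53, "turn": -10.3}, {"tx": 2.54, "ty": -1.45, "tz": -0.53, "turn": -10.3}, {"tx": 2.76, "ty": -0.98, "tz": -0.53, "turn": -10.3}, {"tx": 2.89, "ty": -0.47, "tz": -0.53, "turn": -10.3}, {"tx": 2.93, "ty": 0.06, "tz": -0.53, "turn": -10.3}, {"tx": 2.87, "ty": 0.58, "tz": -0.53, "turn": -10.3}, {"tx": 2.72, "ty": 1.08, "tz": -0.53, "turn": -10.3}]
```

Request:
servo_tool(increments=[{"tx": -2.0,"ty": -2.15,"tz": -0.8,"turn": -10.3},{"tx": -1.6,"ty": -2.5,"tz": -0.8,"turn": -10.3},{"tx": -1.1,"ty": -2.7,"tz": -0.8,"turn": -10.3},{"tx": -0.6,"ty": -2.9,"tz": -0.8,"turn": -10.3},{"tx": -0.1,"ty": -2.9,"tz": -0.8,"turn": -10.3},{"tx": 0.45,"ty": -2.9,"tz": -0.8,"turn": -10.3},{"tx": 1.0,"ty": -2.8,"tz": -0.8,"turn": -10.3},{"tx": 1.4,"ty": -2.55,"tz": -0.8,"turn": -10.3}])

```text
invalid input at $.increments[0]: expected keys tx, ty, tz, turn, jaw
```

```bash
python3 -c "
from mv import *
go((400,-40,330,100,8))"
```

```text
0.15 [ 224.9 -474.2  244.9] [-1.7999e+02  4.0000e-02 -6.4630e+01] [ 0.7 -0.3 -1. ] 85.1
[{"tx": -3.97, "ty": -4.3, "tz": -1.06, "turn": -20.6}, {"tx": -2.2, "ty": -5.42, "tz": -1.06, "turn": -20.6}, {"tx": -0.15, "ty": -5.85, "tz": -1.06, "turn": -20.6}, {"tx": 1.91, "ty": -5.53, "tz": -1.06, "turn": -20.6}, {"tx": 3.73, "ty": -4.51, "tz": -1.06, "turn": -20.6}, {"tx": 5.08, "ty": -2.91, "tz": -1.06, "turn": -20.6}, {"tx": 5.78, "ty": -0.93, "tz": -1.06, "turn": -20.6}, {"tx": 5.74, "ty": 1.16, "tz": -1.06, "turn": -20.6}]
```

Request:
servo_tool(increments=[{"tx": -2.0,"ty": -2.15,"tz": -0.8,"turn": -10.3,"jaw": 1},{"tx": -1.6,"ty": -2.5,"tz": -0.8,"turn": -10.3,"jaw": 1},{"tx": -1.1,"ty": -2.7,"tz": -0.8,"turn": -10.3,"jaw": 1},{"tx": -0.6,"ty": -2.9,"tz": -0.8,"turn": -10.3,"jaw": 1},{"tx": -0.1,"ty": -2.9,"tz": -0.8,"turn": -10.3,"jaw": 1},{"tx": 0.45,"ty": -2.9,"tz": -0.8,"turn": -10.3,"jaw": 1},{"tx": 1.0,"ty": -2.8,"tz": -0.8,"turn": -10.3,"jaw": 1},{"tx": 1.4,"ty": -2.55,"tz": -0.8,"turn": -10.3,"jaw": 1}], squeeze=30)

```text
time_s: 1.15
position: [309.4, -248.5, 309.2]
tool_rot: [-179.7, 0.0, 20.2]
force: [0.9, 0.1, 0.7]
opening: 0.0
```

```bash
python3 -c "
from mv import *
go((400,-40,330,100,8))"
```

```text
1.15 [ 309.4 -248.5  309.2] [-1.797e+02  1.000e-02  2.022e+01] [0.9 0.1 0.7] 0.0
[{"tx": 1.96, "ty": -2.05, "tz": -0.26, "turn": -10.0}, {"tx": 2.29, "ty": -1.68, "tz": -0.26, "turn": -10.0}, {"tx": 2.55, "ty": -1.26, "tz": -0.26, "turn": -10.0}, {"tx": 2.73, "ty": -0.8, "tz": -0.26, "turn": -10.0}, {"tx": 2.82, "ty": -0.32, "tz": -0.26, "turn": -10.0}, {"tx": 2.84, "ty": 0.18, "tz": -0.26, "turn": -10.0}, {"tx": 2.76, "ty": 0.67, "tz": -0.26, "turn": -10.0}, {"tx": 2.61, "ty": 1.13, "tz": -0.26, "turn": -10.0}]
```

Request:
servo_tool(increments=[{"tx": 2.0,"ty": -2.05,"tz": -0.3,"turn": -10.2,"jaw": 1},{"tx": 2.3,"ty": -1.7,"tz": -0.3,"turn": -10,"jaw": 1},{"tx": 2.6,"ty": -1.25,"tz": -0.3,"turn": -10,"jaw": 1},{"tx": 2.7,"ty": -0.8,"tz": -0.3,"turn": -10,"jaw": 1},{"tx": 2.8,"ty": -0.3,"tz": -0.3,"turn": -10,"jaw": 1},{"tx": 2.8,"ty": 0.2,"tz": -0.3,"turn": -10,"jaw": 1},{"tx": 2.8,"ty": 0.7,"tz": -0.3,"turn": -10,"jaw": 1},{"tx": 2.6,"ty": 1.1,"tz": -0.3,"turn": -10,"jaw": 1}])

```text
time_s: 2.15
position: [397.0, -30.2, 334.6]
tool_rot: [-179.9, -0.3, 103.1]
force: [-0.4, -0.4, -0.1]
opening: 0.1
```

```bash
python3 -c "
from h import *
c=snap('wrist','w1')
from mv import *
go((400,-40,330,100,8))"
```

```text
2.2 [397.6 -28.3 334.9] [-179.98   -0.36  103.7 ] [-0.4  0.5  0.2] -0.1
[{"tx": -0.15, "ty": -0.01, "tz": 0.06, "turn": 0.5}, {"tx": -0.15, "ty": -0.0, "tz": 0.06, "turn": 0.5}, {"tx": -0.15, "ty": -0.0, "tz": 0.06, "turn": 0.5}, {"tx": -0.15, "ty": -0.0, "tz": 0.06, "turn": 0.5}, {"tx": -0.15, "ty": -0.0, "tz": 0.06, "turn": 0.5}, {"tx": -0.15, "ty": -0.0, "tz": 0.06, "turn": 0.5}, {"tx": -0.15, "ty": 0.0, "tz": 0.06, "turn": 0.5}, {"tx": -0.15, "ty": 0.0, "tz": 0.06, "turn": 0.5}]
```

View pics/w1.png

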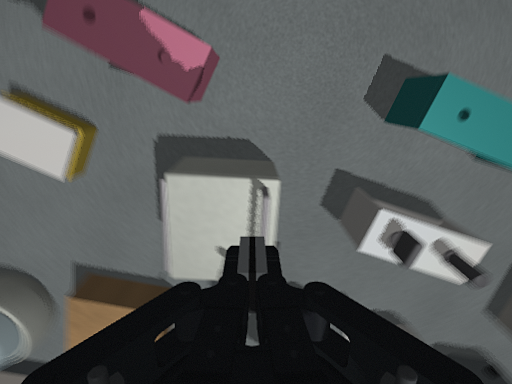

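```bash
python3 -c "
from mv import *
go((537,-68,200,100,5),(537,-68,141,100,3))"
```

```text
2.2 [397.6 -28.3 334.9] [-179.98   -0.36  103.7 ] [-0.4  0.5  0.2] -0.1
[{"tx": -1.43, "ty": 2.52, "tz": 2.7, "turn": 0.7}, {"tx": -1.4, "ty": 2.54, "tz": 2.7, "turn": 0.7}, {"tx": -1.37, "ty": 2.56, "tz": 2.7, "turn": 0.7}, {"tx": -1.33, "ty": 2.57, "tz": 2.7, "turn": 0.7}, {"tx": -1.3, "ty": 2.59, "tz": 2.7, "turn": 0.7}, {"tx": 0.0, "ty": 0.0, "tz": 1.97, "turn": 0.0}, {"tx": 0.0, "ty": 0.0, "tz": 1.97, "turn": 0.0}, {"tx": 0.0, "ty": 0.0, "tz": 1.97, "turn": 0.0}]
```

Request:
servo_tool(increments=[{"tx": -1.4,"ty": 2.5,"tz": 2.5,"turn": 0.7,"jaw": 1},{"tx": -1.4,"ty": 2.5,"tz": 2.5,"turn": 0.7,"jaw": 1},{"tx": -1.4,"ty": 2.6,"tz": 2.5,"turn": 0.7,"jaw": 1},{"tx": -1.3,"ty": 2.6,"tz": 2.5,"turn": 0.7,"jaw": 1},{"tx": -1.3,"ty": 2.6,"tz": 2.5,"turn": 0.7,"jaw": 1},{"tx": 0,"ty": 0,"tz": 1,"turn": 0,"jaw": 1},{"tx": 0,"ty": 0,"tz": 0,"turn": 0,"jaw": 1},{"tx": 0,"ty": 0,"tz": 0,"turn": 0,"jaw": 1}])

```text
time_s: 3.2
position: [540.4, -65.9, 195.7]
tool_rot: [-180.0, -0.4, 100.3]
force: [0.8, 0.4, 0.1]
opening: -0.2
```

```bash
python3 -c "
from h import *
c=snap('scene','s2');c=snap('side','d2')
crop('s2',200,120,80,100,6,'s2c');crop('d2',220,140,100,100,6,'d2c')
from mv import *
go((537,-68,141,100,4))"
```

```text
3.3 [540.6 -66.  196. ] [-180.     -0.34  100.27] [1.2 1.  0.9] -0.2
[{"tx": -0.03, "ty": -0.1, "tz": 1.37, "turn": 0.1}, {"tx": -0.03, "ty": -0.1, "tz": 1.37, "turn": 0.1}, {"tx": -0.03, "ty": -0.1, "tz": 1.37, "turn": 0.1}, {"tx": -0.03, "ty": -0.1, "tz": 1.37, "turn": 0.1}]
```

View pics/s2c.png

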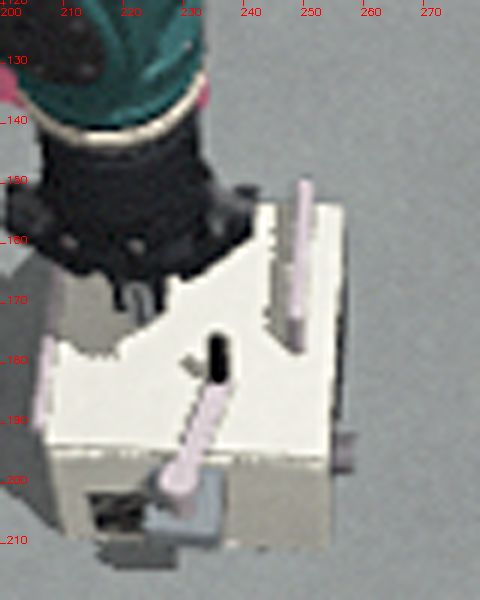

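View pics/d2c.png

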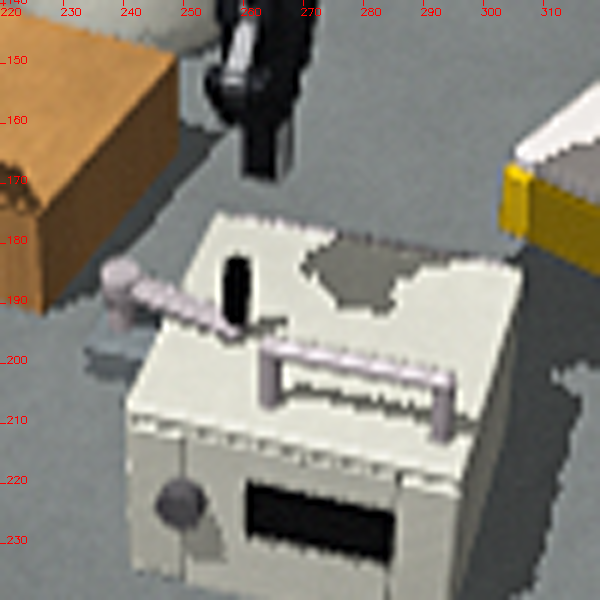

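```bash
python3 -c "
from h import *
s=load('s2.npz');d=load('d2.npz')
X=[[540.6,-66,182],[536,-31,154],[536,-31,118],[600,-37,118]]
print(proj(s,X),proj(d,X))
"
```

```text
[[223.31250186 170.62179667]
 [235.21092029 176.33945952]
 [235.7225985  182.39519965]
 [228.91734107 199.22563932]] [[262.63229234 168.5240979 ]
 [258.65728773 183.89406591]
 [258.52388651 193.71706481]
 [239.47351586 186.18302767]]
```

Request:
servo_tool(increments=[{"tx": 0,"ty": -0.1,"tz": 1.4,"turn": 0,"jaw": 1},{"tx": 0,"ty": -0.1,"tz": 1.4,"turn": 0,"jaw": 1},{"tx": 0,"ty": -0.1,"tz": 1.4,"turn": 0,"jaw": 1},{"tx": 0,"ty": 0,"tz": 1.3,"turn": 0,"jaw": 1},{"tx": 0,"ty": 0,"tz": 0,"turn": 0,"jaw": 1},{"tx": 0,"ty": 0,"tz": 0,"turn": 0,"jaw": 1},{"tx": 0,"ty": 0,"tz": 0,"turn": 0,"jaw": 1},{"tx": 0,"ty": 0,"tz": 0,"turn": 0,"jaw": 1}])

```text
time_s: 4.3
position: [537.1, -66.1, 139.3]
tool_rot: [179.8, -0.3, 100.3]
force: [0.4, -0.1, -0.3]
opening: -0.1
```

```bash
python3 -c "
from h import *
from mv import *
P=np.array([600,-37.]);w=[]
for ph in [172,160,148,136,124,112,100,90,85]:
    f=np.radians(ph);t=np.array([np.sin(f),-np.cos(f)]);q=P+65*np.array([np.cos(f),np.sin(f)])-20*t
    w.append((q[0],q[1],141,100,1));print(ph,q)
go(*w)"
```

```text
172 [532.84911351 -47.75910981]
160 [532.07957678 -33.5625431 ]
148 [534.27848847 -19.51620975]
136 [539.34974557  -6.23400193]
124 [547.07170982   5.70358415]
112 [557.10689434  15.77481868]
100 [569.01671339  23.53954039]
90 [580.  28.]
85 [585.74122932  29.49577023]
4.3 [537.1 -66.1 139.3] [179.84  -0.25 100.29] [ 0.4 -0.1 -0.3] -0.1
[{"tx": 1.88, "ty": -0.09, "tz": -0.17, "turn": 0.3}, {"tx": 1.41, "ty": 0.17, "tz": -0.0, "turn": -0.0}, {"tx": 1.35, "ty": 0.46, "tz": -0.0, "turn": -0.0}, {"tx": 1.22, "ty": 0.73, "tz": -0.0, "turn": -0.0}, {"tx": 1.04, "ty": 0.97, "tz": -0.0, "turn": -0.0}, {"tx": 0.82, "ty": 1.16, "tz": -0.0, "turn": -0.0}, {"tx": 0.56, "ty": 1.31, "tz": -0.0, "turn": -0.0}, {"tx": 0.25, "ty": 1.16, "tz": -0.0, "turn": -0.0}]
[{"tx": 0.05, "ty": 0.59, "tz": -0.0, "turn": -0.0}]
```

Request:
servo_tool(increments=[{"tx": 1.9,"ty": -0.2,"tz": -0.1,"turn": 0,"jaw": 1},{"tx": 1.4,"ty": 0.1,"tz": 0,"turn": 0,"jaw": 1},{"tx": 1.4,"ty": 0.4,"tz": 0,"turn": 0,"jaw": 1},{"tx": 1.2,"ty": 0.7,"tz": 0,"turn": 0,"jaw": 1},{"tx": 1.0,"ty": 1.0,"tz": 0,"turn": 0,"jaw": 1},{"tx": 0.8,"ty": 1.2,"tz": 0,"turn": 0,"jaw": 1},{"tx": 0,"ty": 0,"tz": 0,"turn": 0,"jaw": 1},{"tx": 0,"ty": 0,"tz": 0,"turn": 0,"jaw": 1}])

```text
time_s: 5.3
position: [556.7, 21.7, 140.9]
tool_rot: [179.8, -0.2, 100.4]
force: [0.9, -0.3, 0.2]
opening: -0.1
```

```bash
python3 -c "
from h import *
c=snap('scene','s3');c=snap('side','d3')
crop('s3',200,120,80,100,5,'s3c');crop('d3',220,140,100,100,5,'d3c')
from mv import *
go((569,23.5,140,100,1),(580,29,140,100,1),(588,31,140,100,1))
a=cv2.imread('pics/s3c.png');b=cv2.imread('pics/d3c.png');h=max(a.shape[0],b.shape[0]);cv2.imwrite('pics/3.png',np.hstack([a,b[:,:390]]))"
```

```text
5.4 [556.6  21.5 141. ] [179.81  -0.24 100.34] [-0.8 -0.5  0.4] 0.0
[{"tx": -0.03, "ty": 1.26, "tz": 0.1, "turn": 0.3}, {"tx": 0.35, "ty": 1.18, "tz": -0.0, "turn": -0.0}, {"tx": 0.06, "ty": 0.82, "tz": -0.0, "turn": -0.0}]
```

View pics/3.png

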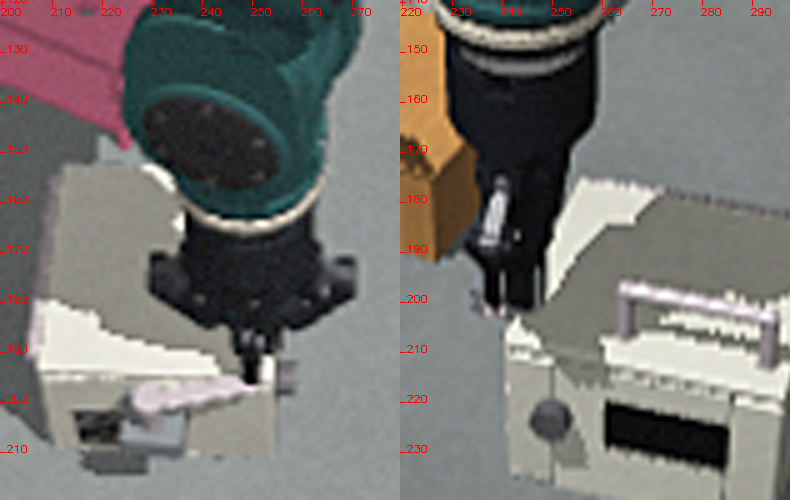

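Request:
servo_tool(increments=[{"tx": 0.2,"ty": 1.2,"tz": 0,"turn": 0,"jaw": 1},{"tx": 0.2,"ty": 1.2,"tz": 0,"turn": 0,"jaw": 1},{"tx": -0.1,"ty": 1.1,"tz": 0,"turn": 0,"jaw": 1},{"tx": 0,"ty": 0,"tz": 0,"turn": 0,"jaw": 1},{"tx": 0,"ty": -0.8,"tz": 0,"turn": 0,"jaw": 1},{"tx": 0,"ty": -0.5,"tz": -3,"turn": 0,"jaw": 1},{"tx": 0,"ty": -3,"tz": -3,"turn": 0,"jaw": -1},{"tx": 0,"ty": -5,"tz": -3,"turn": 0,"jaw": -1}])

```text
time_s: 6.4
position: [498.2, 13.4, 230.5]
tool_rot: [-180.0, -0.3, 100.3]
force: [0.0, 0.3, -0.1]
opening: 35.9
```

```bash
python3 -c "
from h import *
c=snap('scene','s4');c=snap('side','d4');snap('wrist','w4')
crop('s4',200,120,80,100,5,'s3c');crop('d4',220,140,100,100,5,'d3c')
from mv import *
go((530,0,240,100,1))
a=cv2.imread('pics/s3c.png');b=cv2.imread('pics/d3c.png');h=max(a.shape[0],b.shape[0]);cv2.imwrite('pics/4.png',np.hstack([a,b[:,:390]]))"
```

```text
6.55 [497.8  13.3 231.8] [179.88  -0.24 100.27] [ 0.2 -0.7  0.4] 57.7
[{"tx": -1.88, "ty": 2.93, "tz": -0.82, "turn": 0.3}]
```

View pics/4.png

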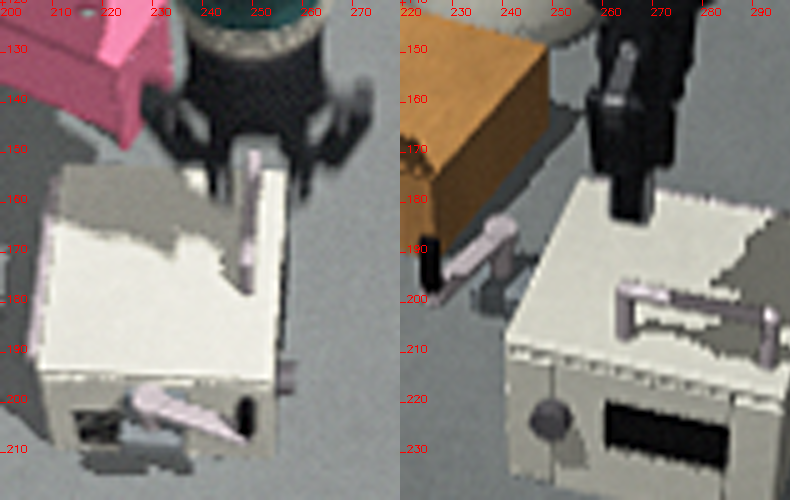

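View pics/w4.png

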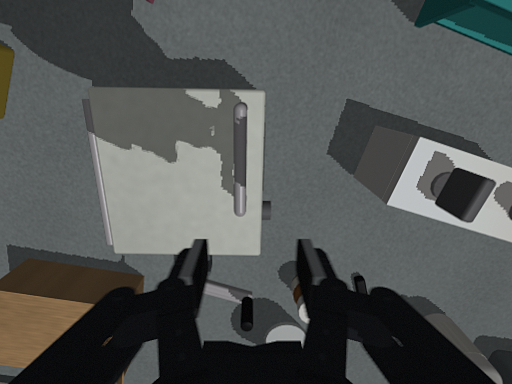

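The latch is clear of the lid. The wrist view shows the bar from (240,106) to (240,212).

```bash
python3 -c "
from h import *
np.set_printoptions(precision=1,suppress=True)
w=load('w4.npz');s=load('s4.npz');d=load('d4.npz')
a,b=atz(w,240.5,107,149),atz(w,240,211,149)
print('bar',a,b,(a+b)/2,np.degrees(np.arctan2(*(b-a)[1::-1])))
Q=[atz(w,*p,110) for p in [(92,87),(265,91),(262,254),(115,254)]];print(Q,np.mean(Q,0))
print('bar depth',dep(w,240,130),dep(w,240,200))
print('knob',tri([(s,248,200.5),(d,226.5,187.5)]))
a,b=atz(s,250.8,151,147),atz(s,249,175,147);print('scene bar',a,b)
a,b=atz(d,265,196,147),atz(d,294,202,147);print('side bar',a,b)
"
```

```text
bar [423.4  -8.  149. ] [503.8   5.  149. ] [463.6  -1.5 149. ] 9.198826938347922
[array([ 431.3, -133.8,  110. ]), array([409. ,   9.1, 110. ]), array([563.3,  36.3, 110. ]), array([ 589.7, -111.3,  110. ])] [498.3 -49.9 110. ]
bar depth [439.3  -5.6 152. ] [493.8   3.4 150.4]
knob (array([609.2,  25.1, 154.3]), [np.float64(2.6977728206922005), np.float64(2.6977728206923426)])
scene bar [427.2  -6.3 147. ] [517.8   8.6 147. ]
side bar [502.2   0.3 147. ] [422.9 -11.4 147. ]
```

```bash
python3 -c "
from mv import *
go((464,-1.5,190,99.6,2),(464,-1.5,140,99.6,3))"
```

```text
6.55 [497.8  13.3 231.8] [179.88  -0.24 100.27] [ 0.2 -0.7  0.4] 57.7
[{"tx": -0.43, "ty": -1.8, "tz": 2.09, "turn": 0.3}, {"tx": -0.44, "ty": -1.79, "tz": 2.09, "turn": 0.3}, {"tx": 0.0, "ty": 0.0, "tz": 1.67, "turn": -0.0}, {"tx": 0.0, "ty": 0.0, "tz": 1.67, "turn": -0.0}, {"tx": 0.0, "ty": 0.0, "tz": 1.67, "turn": -0.0}]
```

Request:
servo_tool(increments=[{"tx": -0.4,"ty": -1.8,"tz": 2.1,"turn": 0.3,"jaw": -1},{"tx": -0.4,"ty": -1.8,"tz": 2.1,"turn": 0.3,"jaw": -1},{"tx": 0,"ty": 0,"tz": 1.5,"turn": 0,"jaw": -0.6},{"tx": 0,"ty": 0,"tz": 1.5,"turn": 0,"jaw": -0.2},{"tx": 0,"ty": 0,"tz": 1.2,"turn": 0,"jaw": 0},{"tx": 0,"ty": 0,"tz": 0,"turn": 0,"jaw": 0},{"tx": 0,"ty": 0,"tz": 0,"turn": 0,"jaw": 0},{"tx": 0,"ty": 0,"tz": 0,"turn": 0,"jaw": 0}], squeeze=30)

```text
time_s: 7.55
position: [463.6, -0.7, 142.8]
tool_rot: [179.9, -0.3, 99.6]
force: [-0.2, -0.4, 0.1]
opening: 42.6
```

```bash
python3 -c "
from h import *
snap('wrist','w5')
from mv import *
go((464,-1.5,140,99.6,1))"
```

```text
7.6 [463.6  -0.7 142.8] [179.88  -0.28  99.64] [ 0.4  0.1 -0.4] 42.3
[{"tx": -0.08, "ty": 0.02, "tz": 0.28, "turn": 0.0}]
```

View pics/w5.png

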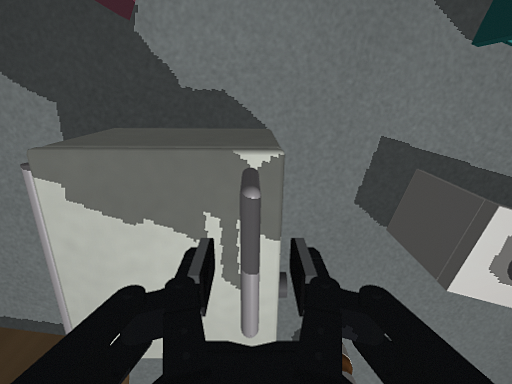

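Request:
servo_tool(increments=[{"tx": 0,"ty": 0,"tz": 0.2,"turn": 0,"jaw": 0.5},{"tx": 0,"ty": 0,"tz": 0,"turn": 0,"jaw": 1},{"tx": 0,"ty": 0,"tz": 0,"turn": 0,"jaw": 1},{"tx": 0,"ty": 0,"tz": 0,"turn": 0,"jaw": 1},{"tx": 0,"ty": 0,"tz": 0,"turn": 0,"jaw": 1},{"tx": 0,"ty": 0,"tz": 0,"turn": 0,"jaw": 1},{"tx": 0,"ty": 0,"tz": 0,"turn": 0,"jaw": 1},{"tx": 0,"ty": 0,"tz": 0,"turn": 0,"jaw": 1}], squeeze=30)

```text
time_s: 8.6
position: [464.0, -1.8, 141.1]
tool_rot: [179.9, -0.1, 99.6]
force: [0.1, -1.7, -1.0]
opening: 9.0
```

```bash
python3 -c "
from mv import *
from plant import arm
o=arm.get_obs();p=o['position'];print(p,o['tool_rot'],o['force'],o['opening'])
R=np.hypot(130,44);a0=np.arctan2(44,130)
px=0;pz=0
for th in range(6,103,6):
    a=a0+np.radians(th); n=R*np.cos(a)-130; z=R*np.sin(a)-44
    print(th,'tx %.2f tz %.2f'%((n-px)/10,-(z-pz)/10)); px,pz=n,z
"
```

```text
[464.0341096   -1.82810764 141.11370168] [ 1.79860157e+02 -1.04595190e-01  9.95978916e+01] [ 0.13526509 -1.73930649 -0.99824867] 9.048498401985736
6 tx -0.53 tz -1.33
12 tx -0.67 tz -1.27
18 tx -0.80 tz -1.20
24 tx -0.92 tz -1.11
30 tx -1.03 tz -1.00
36 tx -1.13 tz -0.89
42 tx -1.21 tz -0.77
48 tx -1.29 tz -0.64
54 tx -1.35 tz -0.50
60 tx -1.39 tz -0.35
66 tx -1.42 tz -0.21
72 tx -1.44 tz -0.06
78 tx -1.43 tz 0.09
84 tx -1.42 tz 0.24
90 tx -1.38 tz 0.39
96 tx -1.33 tz 0.53
102 tx -1.27 tz 0.67
```

Request:
servo_tool(increments=[{"tx": -0.5,"ty": 0,"tz": -1.3,"turn": 0,"jaw": 1},{"tx": -0.7,"ty": 0,"tz": -1.3,"turn": 0,"jaw": 1},{"tx": -0.8,"ty": 0,"tz": -1.2,"turn": 0,"jaw": 1},{"tx": -0.9,"ty": 0,"tz": -1.1,"turn": 0,"jaw": 1},{"tx": 0,"ty": 0,"tz": 0,"turn": 0,"jaw": 1},{"tx": 0,"ty": 0,"tz": 0,"turn": 0,"jaw": 1},{"tx": 0,"ty": 0,"tz": 0,"turn": 0,"jaw": 1},{"tx": 0,"ty": 0,"tz": 0,"turn": 0,"jaw": 1}])

```text
time_s: 9.6
position: [469.0, -31.9, 193.5]
tool_rot: [179.8, -0.2, 99.6]
force: [-1.7, 1.9, 2.8]
opening: 8.8
```

```bash
cat > arc.py <<'E'
from mv import *
from plant import arm
def arc(ths):
    o=arm.get_obs();p=o['position'];print(p.round(1),o['tool_rot'].round(1),o['force'].round(1),o['opening'].round(1))
    a=np.radians(99.6);nv=np.array([np.cos(a),np.sin(a)])
    d=p[:2]-np.array([464,-1.8]);n=130+d@nv;z=44+p[2]-141.1
    print('n,z',n,z,'R',np.hypot(n,z),'th',np.degrees(np.arctan2(z,n)-np.arctan2(44,130)),'along',d@[np.cos(a-np.pi/2),np.sin(a-np.pi/2)])
    R=np.hypot(130,44);a0=np.arctan2(44,130)
    for th in ths:
        b=a0+np.radians(th);N=R*np.cos(b);Z=R*np.sin(b);print(th,'tx %.2f tz %.2f'%((N-n)/10,-(Z-z)/10));n,z=N,Z
E
python3 -c "
from h import *
snap('side','d6');crop('d6',220,120,100,120,5,'d6c')
from arc import *
arc(range(24,80,6))"
```

```text
Traceback (most recent call last):
  File "arc.py", line 4, in arc
    o=arm.get_obs();p=o['position'];print(p.round(1),o['tool_rot'].round(1),o['force'].round(1),o['opening'].round(1))
                                                                                                ^^^^^^^^^^^^^^^^^^
AttributeError: 'float' object has no attribute 'round'
```

View pics/d6c.png

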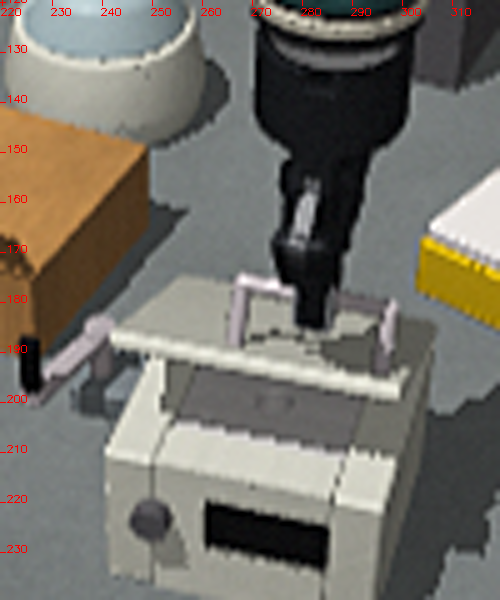

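The lid is rising. I'll keep going.

```bash
sed -i "s/o\['opening'\].round(1)/o['opening']/" arc.py; python3 -c "
from arc import *
arc(range(30,86,6))"
```

```text
[468.9 -31.8 193.5] [179.8  -0.2  99.6] [-0.8  1.3  1.3] 8.662018790207494
n,z 99.55112593179906 96.42911397789695 R 138.59653926722396 th 25.388358963101897 along -0.15059184725161753
30 tx -0.90 tz -0.67
36 tx -1.13 tz -0.89
42 tx -1.21 tz -0.77
48 tx -1.29 tz -0.64
54 tx -1.35 tz -0.50
60 tx -1.39 tz -0.35
66 tx -1.42 tz -0.21
72 tx -1.44 tz -0.06
78 tx -1.43 tz 0.09
84 tx -1.42 tz 0.24
```

Request:
servo_tool(increments=[{"tx": -0.9,"ty": 0,"tz": -0.7,"turn": 0,"jaw": 1},{"tx": -1.1,"ty": 0,"tz": -0.9,"turn": 0,"jaw": 1},{"tx": -1.2,"ty": 0,"tz": -0.8,"turn": 0,"jaw": 1},{"tx": -1.3,"ty": 0,"tz": -0.6,"turn": 0,"jaw": 1},{"tx": -1.3,"ty": 0,"tz": -0.5,"turn": 0,"jaw": 1},{"tx": -1.4,"ty": 0,"tz": -0.3,"turn": 0,"jaw": 1},{"tx": -0.3,"ty": 0,"tz": 0,"turn": 0,"jaw": 1},{"tx": 0,"ty": 0,"tz": 0,"turn": 0,"jaw": 1}])

```text
time_s: 10.65
position: [480.4, -101.7, 233.6]
tool_rot: [179.6, -1.0, 99.9]
force: [-0.1, 2.2, -1.9]
opening: 8.8
```

```bash
python3 -c "
from h import *
snap('side','d7');crop('d7',220,120,100,120,5,'d7c')
from arc import *
arc(range(66,110,6))"
```

```text
[ 480.4 -101.7  233.6] [179.6  -1.   99.9] [-2.   2.   4.8] 8.736772775803166
n,z 28.800896132015367 136.48344745427116 R 139.48915028420646 th 59.38521237680219 along -0.45376232410320405
66 tx -1.61 tz -0.02
72 tx -1.44 tz -0.06
78 tx -1.43 tz 0.09
84 tx -1.42 tz 0.24
90 tx -1.38 tz 0.39
96 tx -1.33 tz 0.53
102 tx -1.27 tz 0.67
108 tx -1.20 tz 0.80
```

View pics/d7c.png

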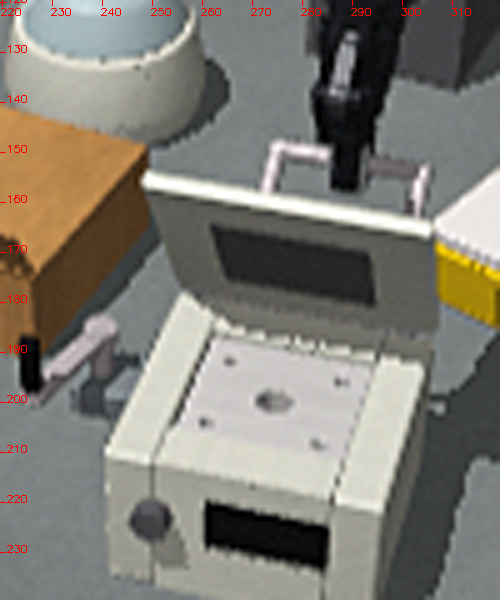

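Request:
servo_tool(increments=[{"tx": -1.6,"ty": 0,"tz": 0.1,"turn": 0,"jaw": 1},{"tx": -1.4,"ty": 0,"tz": 0,"turn": 0,"jaw": 1},{"tx": -1.4,"ty": 0,"tz": 0.1,"turn": 0,"jaw": 1},{"tx": -1.4,"ty": 0,"tz": 0.2,"turn": 0,"jaw": 1},{"tx": -1.4,"ty": 0,"tz": 0.4,"turn": 0,"jaw": 1},{"tx": -1.3,"ty": 0,"tz": 0.5,"turn": 0,"jaw": 1},{"tx": 0,"ty": 0,"tz": 0,"turn": 0,"jaw": 1},{"tx": 0,"ty": 0,"tz": 0,"turn": 0,"jaw": 1}])

```text
time_s: 11.7
position: [495.6, -188.9, 220.5]
tool_rot: [179.6, -0.9, 100.0]
force: [-2.9, 1.2, 3.3]
opening: 8.5
```

```bash
python3 -c "
from h import *
snap('side','d8');crop('d8',220,120,100,120,5,'d8c')
from arc import *
arc(range(96,110,6))"
```

```text
[ 495.6 -188.9  220.5] [179.6  -0.9 100. ] [-1.3 -3.4  0.4] 8.773810761266164
n,z -59.70004881697838 123.44146526530326 R 137.11998824239546 th 97.11084086898998 along -0.06585426970605023
96 tx 0.24 tz -0.12
102 tx -1.27 tz 0.67
108 tx -1.20 tz 0.80
```

View pics/d8c.png

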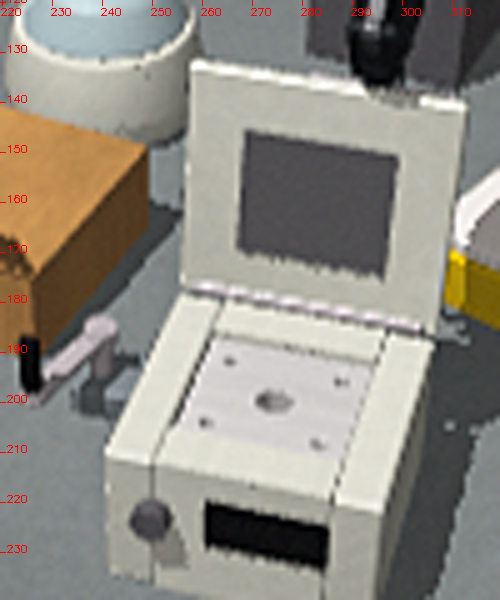

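Request:
servo_tool(increments=[{"tx": 0,"ty": 0,"tz": 0,"turn": 0,"jaw": 0.55},{"tx": 0,"ty": 0,"tz": 0,"turn": 0,"jaw": 0.55},{"tx": 0,"ty": 0,"tz": 0,"turn": 0,"jaw": 0.55},{"tx": -0.2,"ty": 0,"tz": -1,"turn": 0,"jaw": 0.55},{"tx": -0.2,"ty": 0,"tz": -1.5,"turn": 0,"jaw": 0.55},{"tx": 0,"ty": 0,"tz": -2,"turn": 0,"jaw": 0.55},{"tx": 0,"ty": 0,"tz": -2,"turn": 0,"jaw": 0.55},{"tx": 0,"ty": 0,"tz": -2,"turn": 0,"jaw": 0.55}])

```text
time_s: 12.75
position: [495.9, -193.7, 309.9]
tool_rot: [179.5, -0.9, 100.1]
force: [0.6, -0.2, -0.1]
opening: 19.2
```

```bash
python3 -c "
from h import *
snap('side','d9');crop('d9',220,100,110,120,5,'d9c');snap('scene','s9')
from mv import *
go((440,200,330,100,10))"
```

```text
12.85 [ 496.5 -194.1  310.9] [179.42  -0.78 100.08] [-0.6  0.6 -0.1] 19.4
[{"tx": 3.98, "ty": 0.13, "tz": -0.19, "turn": 0.0}, {"tx": 3.98, "ty": 0.13, "tz": -0.19, "turn": 0.0}, {"tx": 3.98, "ty": 0.13, "tz": -0.19, "turn": 0.0}, {"tx": 3.98, "ty": 0.13, "tz": -0.19, "turn": 0.0}, {"tx": 3.98, "ty": 0.13, "tz": -0.19, "turn": 0.0}, {"tx": 3.98, "ty": 0.13, "tz": -0.19, "turn": 0.0}, {"tx": 3.98, "ty": 0.13, "tz": -0.19, "turn": 0.0}, {"tx": 3.98, "ty": 0.13, "tz": -0.19, "turn": 0.0}]
[{"tx": 3.98, "ty": 0.13, "tz": -0.19, "turn": 0.0}, {"tx": 3.98, "ty": 0.13, "tz": -0.19, "turn": 0.0}]
```

View pics/d9c.png

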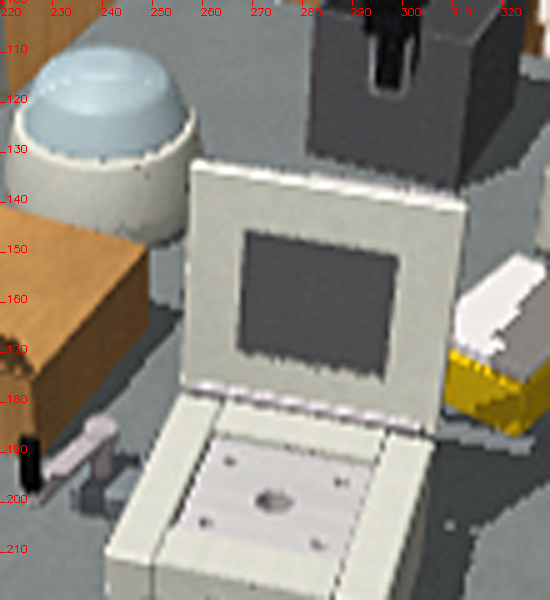

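View pics/s9.png

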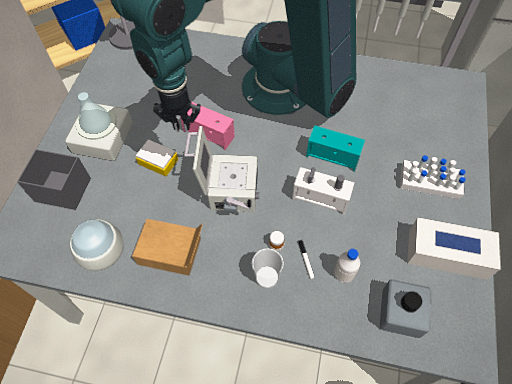

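Request:
servo_tool(increments=[{"tx": 3,"ty": -0.8,"tz": -0.6,"turn": 0,"jaw": 0},{"tx": 4,"ty": -1,"tz": -0.6,"turn": 0,"jaw": 0},{"tx": 4,"ty": -1,"tz": -0.6,"turn": 0,"jaw": 0},{"tx": 4,"ty": -0.8,"tz": -0.6,"turn": 0,"jaw": 0},{"tx": 3,"ty": -0.6,"tz": -0.6,"turn": 0,"jaw": 0},{"tx": 0,"ty": 0,"tz": 0,"turn": 0,"jaw": 0},{"tx": 0,"ty": 0,"tz": 0,"turn": 0,"jaw": 0},{"tx": 0,"ty": 0,"tz": 0,"turn": 0,"jaw": 0}])

```text
time_s: 13.85
position: [421.1, -21.1, 341.6]
tool_rot: [179.5, -0.8, 100.0]
force: [0.5, -0.5, -0.5]
opening: 42.6
```

```bash
python3 -c "
from h import *
snap('wrist','w10')
from mv import *
go((464,285,330,10,9))"
```

```text
13.9 [421.2 -21.1 341.6] [179.49  -0.84  99.99] [0.5 0.4 0.2] 42.7
[{"tx": 3.27, "ty": 1.06, "tz": 0.13, "turn": 10.0}, {"tx": 3.4, "ty": 0.48, "tz": 0.13, "turn": 10.0}, {"tx": 3.43, "ty": -0.12, "tz": 0.13, "turn": 10.0}, {"tx": 3.36, "ty": -0.72, "tz": 0.13, "turn": 10.0}, {"tx": 3.18, "ty": -1.29, "tz": 0.13, "turn": 10.0}, {"tx": 2.91, "ty": -1.82, "tz": 0.13, "turn": 10.0}, {"tx": 2.55, "ty": -2.3, "tz": 0.13, "turn": 10.0}, {"tx": 2.11, "ty": -2.71, "tz": 0.13, "turn": 10.0}]
[{"tx": 1.61, "ty": -3.03, "tz": 0.13, "turn": 10.0}]
```

View pics/w10.png

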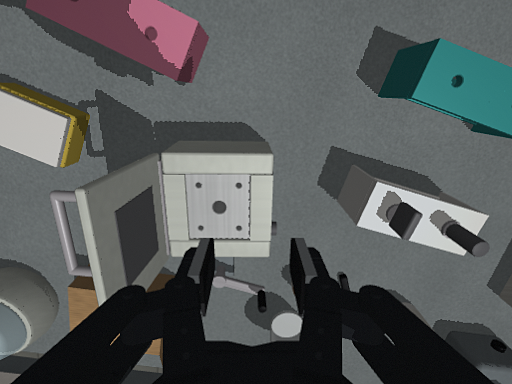

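```bash
python3 -c "
from h import *
np.set_printoptions(precision=1,suppress=True)
crop('w10',170,150,110,110,7,'w10c')
crop('s9',205,150,55,55,12,'s9c'); crop('d9',240,180,60,50,12,'d9w')
w=load('w10.npz');print(atz(w,219.3,207.3,94),atz(w,480,248,160))
print([atz(w,*p,94) for p in [(198.5,185.5),(239.5,185.5),(240,228),(201,228)]])
"
```

```text
[498.7 -51.1  94. ] [470.9 285.9 160. ]
[array([471. , -84.1,  94. ]), array([461.4, -27.8,  94. ]), array([526.3, -16.6,  94. ]), array([535.8, -73.1,  94. ])]
```

View pics/w10c.png

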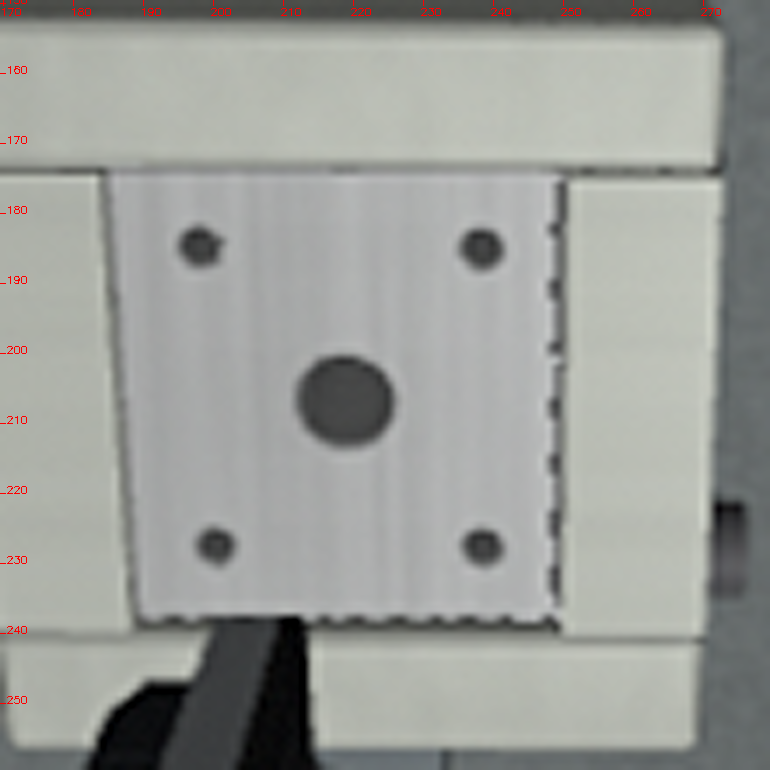

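View pics/s9c.png

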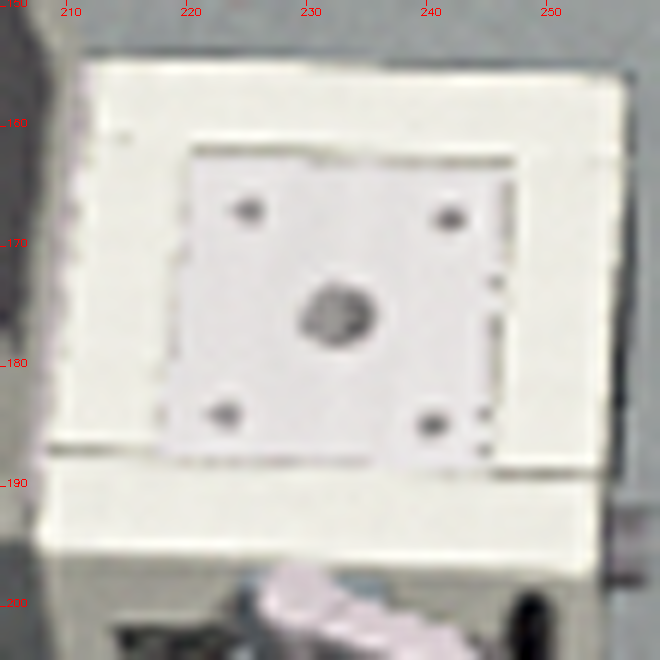

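View pics/d9w.png

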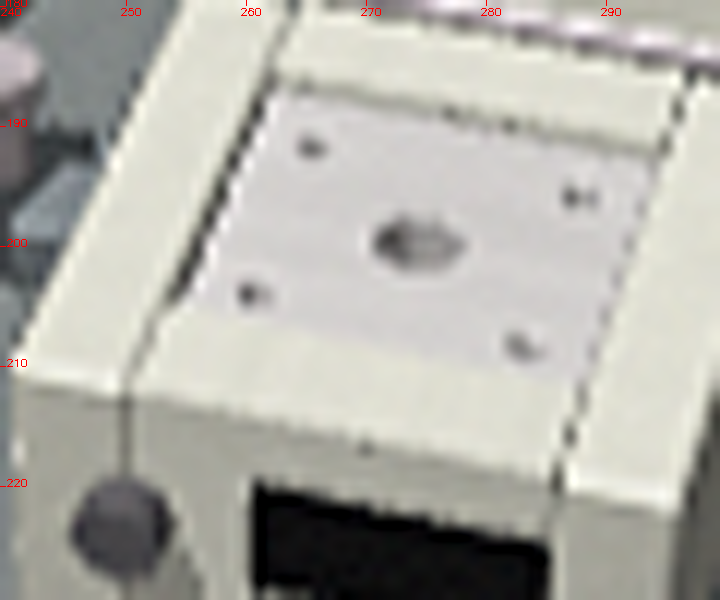

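```bash
python3 -c "
from h import *
np.set_printoptions(precision=1,suppress=True)
w,s,d=load('w10.npz'),load('s9.npz'),load('d9.npz')
for c,p in ((w,(218.8,206.8)),(s,(232.7,175.8)),(d,(274.3,199.75))): print(atz(c,*p,94))
print(tri([(w,218.8,206.8),(s,232.7,175.8),(d,274.3,199.75)]))
# probe top
crop('w10',430,200,80,70,8,'w10p')
"
```

```text
[498.  -51.9  94. ]
[499.6 -51.2  94. ]
[495.4 -52.1  94. ]
(array([497.6, -52.2,  92.7]), [np.float64(0.9963991341882695), np.float64(1.2361700740307693), np.float64(1.981581480326044)])
```

Request:
servo_tool(increments=[{"tx": 3.3,"ty": 1,"tz": 0.2,"turn": 10,"jaw": 0},{"tx": 3.4,"ty": 0.4,"tz": 0.2,"turn": 10,"jaw": 0},{"tx": 3.4,"ty": -0.1,"tz": 0.2,"turn": 10,"jaw": 0},{"tx": 3.4,"ty": -0.7,"tz": 0.2,"turn": 10,"jaw": 0},{"tx": 3.2,"ty": -1.3,"tz": 0.2,"turn": 10,"jaw": 0},{"tx": 2.9,"ty": -1.8,"tz": 0.2,"turn": 10,"jaw": 0},{"tx": 2.2,"ty": -1.2,"tz": 0.2,"turn": 10,"jaw": 0},{"tx": 0,"ty": 0,"tz": 0,"turn": 10,"jaw": 0}])

```text
time_s: 14.9
position: [466.5, 209.1, 327.9]
tool_rot: [-179.2, -0.4, 17.0]
force: [0.6, -0.4, 0.2]
opening: 42.6
```

```bash
python3 -c "
from h import *
snap('wrist','w11')
from mv import *
go((472,285,240,0,6))"
```

```text
14.95 [466.3 208.5 328. ] [-179.22   -0.38   16.45] [ 0.2 -0.6  0.1] 42.6
[{"tx": 0.45, "ty": -1.2, "tz": 1.47, "turn": 2.7}, {"tx": 0.39, "ty": -1.22, "tz": 1.47, "turn": 2.7}, {"tx": 0.34, "ty": -1.23, "tz": 1.47, "turn": 2.7}, {"tx": 0.28, "ty": -1.25, "tz": 1.47, "turn": 2.7}, {"tx": 0.22, "ty": -1.26, "tz": 1.47, "turn": 2.7}, {"tx": 0.16, "ty": -1.27, "tz": 1.47, "turn": 2.7}]
```

View pics/w11.png

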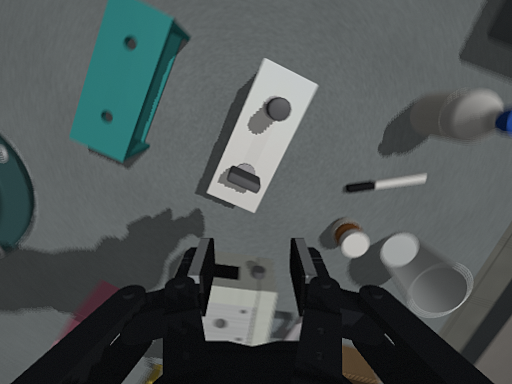

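```bash
python3 -c "
from h import *
np.set_printoptions(precision=1,suppress=True)
crop('w11',250,80,60,60,10,'w11p')
w=load('w11.npz');print(atz(w,280,108,160))
print('rack',[atz(w,*p,100) for p in [(265,58.5),(318,85),(253,213),(207,192)]])
"
```

```text
[473.3 288.1 160. ]
rack [array([445.5, 335.2, 100. ]), array([514.4, 326.2, 100. ]), array([488.6, 147.2, 100. ]), array([421.2, 158.3, 100. ])]
```

View pics/w11p.png

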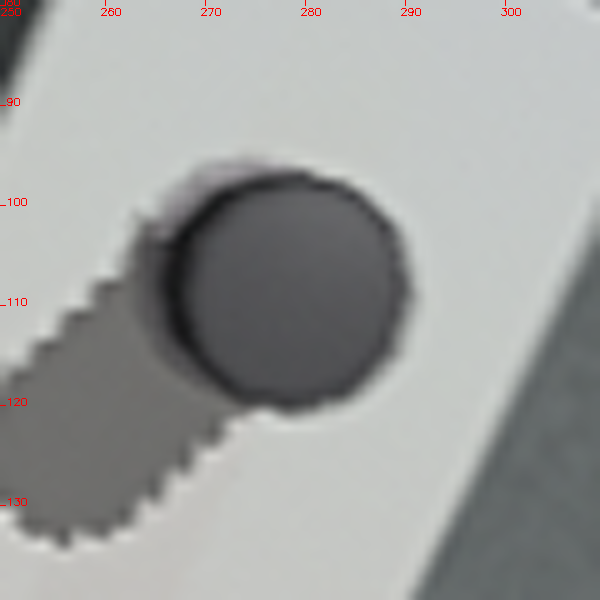

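```bash
python3 -c "
from mv import *
go((473,286.5,195,-5,6))"
```

```text
14.95 [466.3 208.5 328. ] [-179.22   -0.38   16.45] [ 0.2 -0.6  0.1] 42.6
[{"tx": 0.48, "ty": -1.21, "tz": 2.22, "turn": 3.6}, {"tx": 0.4, "ty": -1.24, "tz": 2.22, "turn": 3.6}, {"tx": 0.32, "ty": -1.26, "tz": 2.22, "turn": 3.6}, {"tx": 0.24, "ty": -1.28, "tz": 2.22, "turn": 3.6}, {"tx": 0.16, "ty": -1.29, "tz": 2.22, "turn": 3.6}, {"tx": 0.08, "ty": -1.3, "tz": 2.22, "turn": 3.6}]
```

Request:
servo_tool(increments=[{"tx": 0.5,"ty": -1.2,"tz": 2.2,"turn": 3.6,"jaw": -0.3},{"tx": 0.4,"ty": -1.2,"tz": 2.2,"turn": 3.6,"jaw": -0.3},{"tx": 0.3,"ty": -1.3,"tz": 2.2,"turn": 3.6,"jaw": -0.3},{"tx": 0.2,"ty": -1.3,"tz": 2.2,"turn": 3.6,"jaw": -0.3},{"tx": 0.2,"ty": -1.3,"tz": 2.2,"turn": 3.6,"jaw": -0.3},{"tx": 0.1,"ty": -1.3,"tz": 1.8,"turn": 3.6,"jaw": -0.3},{"tx": 0,"ty": 0,"tz": 0,"turn": 0,"jaw": -0.3},{"tx": 0,"ty": 0,"tz": 0,"turn": 0,"jaw": -0.3}])

```text
time_s: 15.95
position: [477.0, 286.0, 196.2]
tool_rot: [-179.2, -0.0, -4.9]
force: [-1.2, -0.2, 0.3]
opening: 55.1
```

```bash
python3 -c "
from h import *
snap('wrist','w12')
w=load('w12.npz')
print(proj(w,[[473.2,286.5,160]]))
from mv import *
go((473.2,286.5,131,-5,4))"
```

```text
[[245.79383876 232.09110459]]
16.0 [477.  285.9 196.2] [-1.7922e+02 -2.0000e-02 -4.9000e+00] [-0.3  0.2  0.3] 55.2
[{"tx": -0.1, "ty": -0.01, "tz": 1.63, "turn": 0.0}, {"tx": -0.1, "ty": -0.01, "tz": 1.63, "turn": 0.0}, {"tx": -0.1, "ty": -0.01, "tz": 1.63, "turn": 0.0}, {"tx": -0.1, "ty": -0.01, "tz": 1.63, "turn": 0.0}]
```

View pics/w12.png

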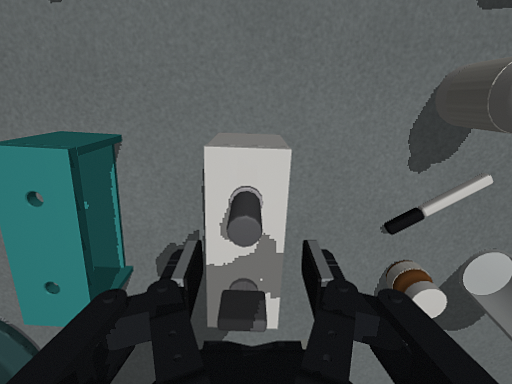

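Request:
servo_tool(increments=[{"tx": -0.12,"ty": 0,"tz": 1.6,"turn": 0,"jaw": -0.3},{"tx": -0.12,"ty": 0,"tz": 1.6,"turn": 0,"jaw": -0.3},{"tx": -0.12,"ty": 0,"tz": 1.6,"turn": 0,"jaw": -0.3},{"tx": -0.1,"ty": 0,"tz": 1.3,"turn": 0,"jaw": -0.3},{"tx": 0,"ty": 0,"tz": 0,"turn": 0,"jaw": -0.2},{"tx": 0,"ty": 0,"tz": 0,"turn": 0,"jaw": -0.1},{"tx": 0,"ty": 0,"tz": 0,"turn": 0,"jaw": 0},{"tx": 0,"ty": 0,"tz": 0,"turn": 0,"jaw": 0}])

```text
time_s: 17.0
position: [475.6, 285.6, 139.0]
tool_rot: [-179.0, -0.5, -4.6]
force: [0.4, 0.3, -0.5]
opening: 42.8
```

```bash
python3 -c "
from h import *
snap('wrist','w13')
w=load('w13.npz')
print(proj(w,[[472.5,286.7,160]]))
from mv import *
go((472.5,286.7,131,-5,4))"
```

```text
[[244.97967019 286.56243066]]
17.05 [475.6 285.6 139. ] [-179.03   -0.45   -4.64] [ 0.4 -0.   0.3] 42.9
[{"tx": -0.08, "ty": -0.02, "tz": 0.2, "turn": 0.1}, {"tx": -0.08, "ty": -0.02, "tz": 0.2, "turn": 0.1}, {"tx": -0.08, "ty": -0.02, "tz": 0.2, "turn": 0.1}, {"tx": -0.08, "ty": -0.02, "tz": 0.2, "turn": 0.1}]
```

View pics/w13.png

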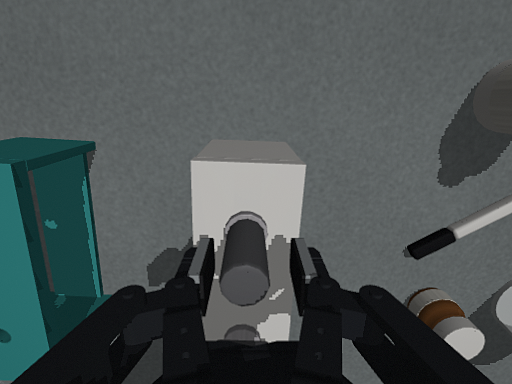

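Request:
servo_tool(increments=[{"tx": -0.12,"ty": 0,"tz": 0.3,"turn": 0,"jaw": 0},{"tx": -0.12,"ty": 0,"tz": 0.3,"turn": 0,"jaw": 0},{"tx": -0.12,"ty": -0.05,"tz": 0.2,"turn": 0,"jaw": 0},{"tx": 0,"ty": 0,"tz": 0,"turn": 0,"jaw": 0.2},{"tx": 0,"ty": 0,"tz": 0,"turn": 0,"jaw": 0.4},{"tx": 0,"ty": 0,"tz": 0,"turn": 0,"jaw": 0.6},{"tx": 0,"ty": 0,"tz": 0,"turn": 0,"jaw": 1},{"tx": 0,"ty": 0,"tz": 0,"turn": 0,"jaw": 1}], squeeze=35)

```text
time_s: 18.05
position: [471.8, 286.6, 130.5]
tool_rot: [-179.0, -0.4, -4.6]
force: [-0.8, 0.1, -0.0]
opening: 23.2
```

```bash
python3 -c "
from h import *
snap('wrist','w14')
from mv import *
go((472.5,286.7,131,-5,4))"
```

```text
18.1 [471.8 286.6 130.5] [-179.03   -0.44   -4.63] [ 0.4  0.7 -0.1] 23.1
[{"tx": 0.02, "ty": -0.0, "tz": -0.01, "turn": 0.1}, {"tx": 0.02, "ty": -0.0, "tz": -0.01, "turn": 0.1}, {"tx": 0.02, "ty": -0.0, "tz": -0.01, "turn": 0.1}, {"tx": 0.02, "ty": -0.0, "tz": -0.01, "turn": 0.1}]
```

View pics/w14.png

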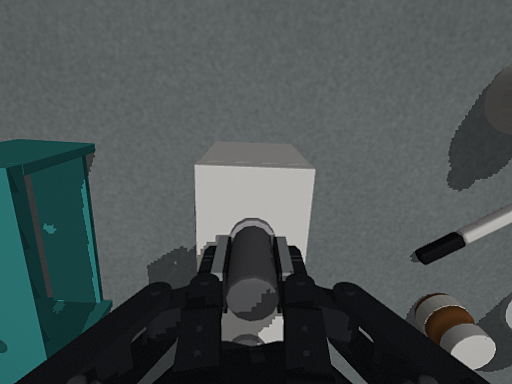

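Request:
servo_tool(increments=[{"tx": 0,"ty": 0,"tz": 0,"turn": 0,"jaw": 1},{"tx": 0.01,"ty": -0.02,"tz": -1,"turn": 0,"jaw": 1},{"tx": 0.01,"ty": -0.03,"tz": -1.8,"turn": 0,"jaw": 1},{"tx": 0.01,"ty": -0.03,"tz": -2,"turn": 0,"jaw": 1},{"tx": 0.01,"ty": -0.03,"tz": -2,"turn": 0,"jaw": 1},{"tx": 0.01,"ty": -0.03,"tz": -2,"turn": 0,"jaw": 1},{"tx": 0.01,"ty": -0.03,"tz": -2,"turn": 0,"jaw": 1},{"tx": 0,"ty": 0,"tz": 0,"turn": 0,"jaw": 1}], squeeze=60)

```text
time_s: 19.1
position: [471.6, 286.5, 245.4]
tool_rot: [-179.0, -0.5, -4.6]
force: [0.9, -0.5, -1.8]
opening: 22.8
```

```bash
python3 -c "
from h import *
snap('side','d15');snap('scene','s15')
crop('d15',170,150,110,140,5,'d15c');crop('s15',280,110,90,100,5,'s15c')
a=cv2.imread('pics/d15c.png');b=cv2.imread('pics/s15c.png');b=cv2.copyMakeBorder(b,0,a.shape[0]-b.shape[0],0,0,0);
cv2.imwrite('pics/15.png',cv2.resize(np.hstack([a,b]),None,fx=.78,fy=.78))
from mv import *
go((472.5,286.7,300,-5,4))"
```

```text
19.2 [471.  286.2 243.7] [-179.06   -0.41   -4.63] [-0.2  0.6  0.2] 23.1
[{"tx": 0.04, "ty": -0.02, "tz": -1.41, "turn": 0.1}, {"tx": 0.04, "ty": -0.02, "tz": -1.41, "turn": 0.1}, {"tx": 0.04, "ty": -0.02, "tz": -1.41, "turn": 0.1}, {"tx": 0.04, "ty": -0.02, "tz": -1.41, "turn": 0.1}]
```

View pics/15.png

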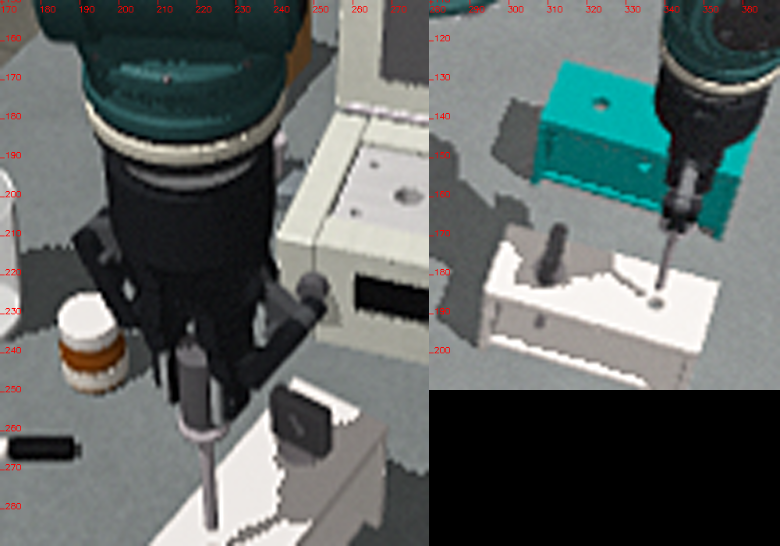

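Request:
servo_tool(increments=[{"tx": 0,"ty": 0,"tz": -2.2,"turn": 0,"jaw": 1},{"tx": 0,"ty": 0,"tz": -2.2,"turn": 0,"jaw": 1},{"tx": 0.1,"ty": 1,"tz": -2,"turn": 0,"jaw": 1},{"tx": 0,"ty": 2.5,"tz": 0,"turn": 0,"jaw": 1},{"tx": 0,"ty": 3.5,"tz": 0,"turn": 0,"jaw": 1},{"tx": 0,"ty": 4,"tz": 0,"turn": 0,"jaw": 1},{"tx": 0,"ty": 4,"tz": 0,"turn": 0,"jaw": 1},{"tx": 0,"ty": 4,"tz": 0,"turn": 0,"jaw": 1}])

```text
time_s: 20.2
position: [453.5, 91.8, 298.7]
tool_rot: [-179.3, 0.2, -4.4]
force: [0.5, -0.2, -1.0]
opening: 22.6
```

```bash
python3 -c "
from mv import *
go((498,-52,300,-5,6))"
```

```text
20.2 [453.5  91.8 298.7] [-179.29    0.23   -4.38] [ 0.5 -0.2 -1. ] 22.6
[{"tx": 0.92, "ty": 2.33, "tz": -0.02, "turn": 0.1}, {"tx": 0.93, "ty": 2.33, "tz": -0.02, "turn": 0.1}, {"tx": 0.93, "ty": 2.33, "tz": -0.02, "turn": 0.1}, {"tx": 0.94, "ty": 2.33, "tz": -0.02, "turn": 0.1}, {"tx": 0.94, "ty": 2.33, "tz": -0.02, "turn": 0.1}, {"tx": 0.94, "ty": 2.33, "tz": -0.02, "turn": 0.1}]
```

Request:
servo_tool(increments=[{"tx": 0.9,"ty": 2.6,"tz": 0,"turn": 0,"jaw": 1},{"tx": 0.9,"ty": 2.5,"tz": 0,"turn": 0,"jaw": 1},{"tx": 0.9,"ty": 2.3,"tz": 0,"turn": 0,"jaw": 1},{"tx": 0.9,"ty": 2.2,"tz": 0,"turn": 0,"jaw": 1},{"tx": 0.9,"ty": 1.8,"tz": 0,"turn": 0,"jaw": 1},{"tx": 0.9,"ty": 1.2,"tz": 0,"turn": 0,"jaw": 1},{"tx": 0,"ty": 0,"tz": 0,"turn": 0,"jaw": 1},{"tx": 0,"ty": 0,"tz": 0,"turn": 0,"jaw": 1}])

```text
time_s: 21.2
position: [496.7, -44.2, 291.5]
tool_rot: [-179.2, 0.7, -4.6]
force: [0.4, -0.3, -0.7]
opening: 22.7
```

```bash
python3 -c "
from h import *
snap('side','d17');snap('scene','s17');snap('wrist','w17')
crop('d17',230,120,80,100,6,'d17c');crop('s17',200,100,60,100,6,'s17c')
a=cv2.imread('pics/d17c.png');b=cv2.imread('pics/s17c.png')
cv2.imwrite('pics/17.png',cv2.resize(np.hstack([a,b]),None,fx=.9,fy=.9))
from mv import *
go((498,-52,240,-5,4))"
```

```text
21.35 [496.6 -44.1 291.7] [-179.25    0.67   -4.54] [0.6 0.5 0.7] 22.4
[{"tx": 0.05, "ty": 0.2, "tz": 1.29, "turn": 0.1}, {"tx": 0.05, "ty": 0.19, "tz": 1.29, "turn": 0.1}, {"tx": 0.05, "ty": 0.19, "tz": 1.29, "turn": 0.1}, {"tx": 0.05, "ty": 0.19, "tz": 1.29, "turn": 0.1}]
```

View pics/17.png

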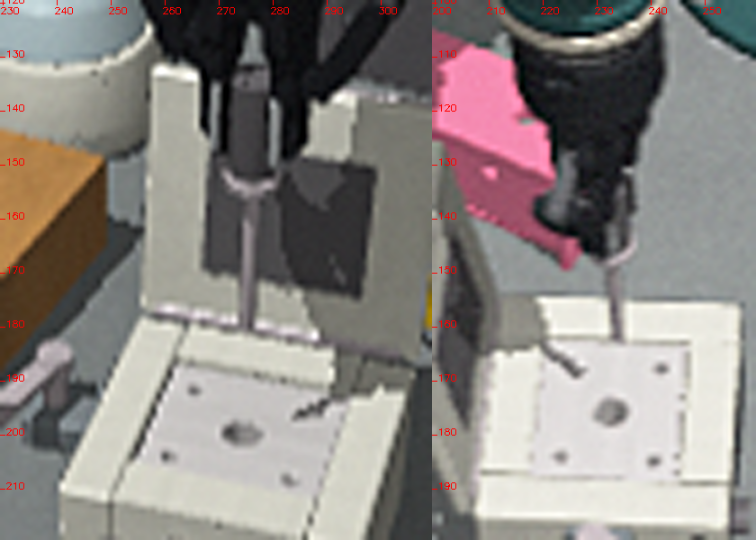

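View pics/w17.png

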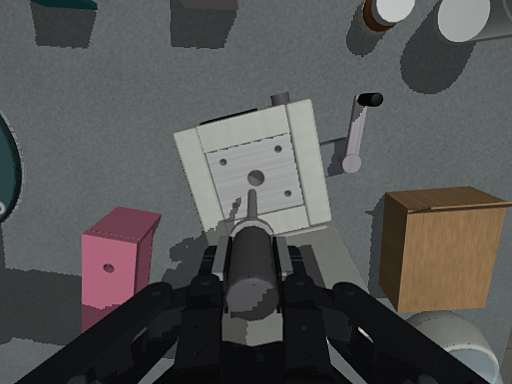

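```bash
python3 -c "
from h import *
crop('d17',255,140,45,75,10,'a');crop('s17',215,135,40,50,12,'b');crop('w17',225,160,60,80,8,'c')
a,b,c=[cv2.imread('pics/%s.png'%k) for k in 'abc']
cv2.imwrite('pics/17d.png',a[:600]);cv2.imwrite('pics/17s.png',b);cv2.imwrite('pics/17w.png',c[:600])
"
```

```text
(no output)
```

View pics/17d.png

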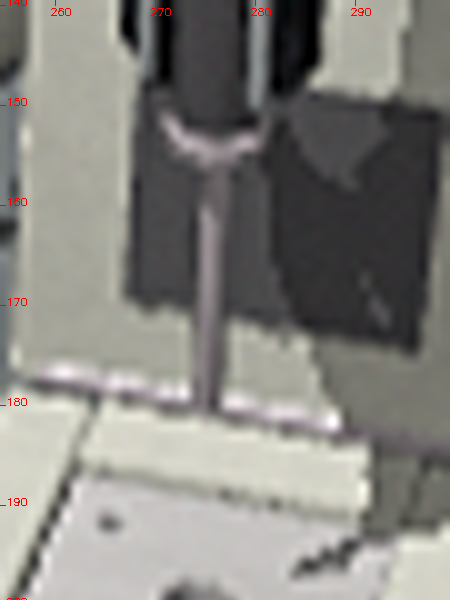

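View pics/17s.png

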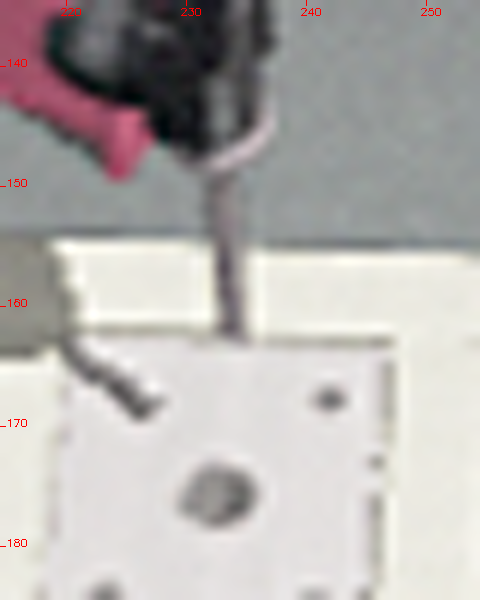

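View pics/17w.png

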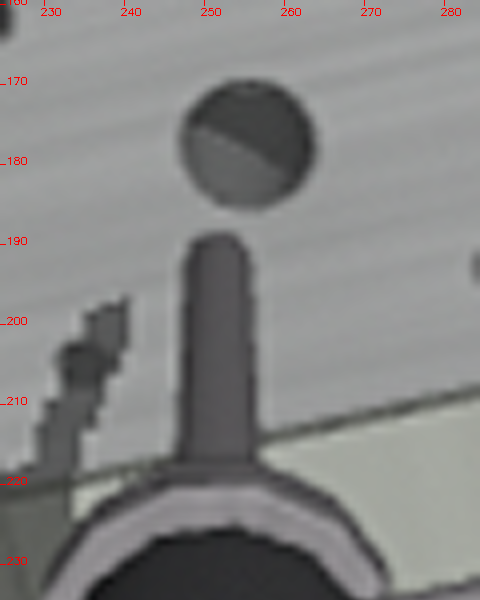

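```bash
python3 -c "
from h import *
np.set_printoptions(precision=1,suppress=True)
w,s,d=load('w17.npz'),load('s17.npz'),load('d17.npz')
print('tip tri',tri([(w,251.6,192.2),(s,233.75,161.9),(d,275.1,179.7)]))
for n,c,t,wl in (('w',w,(251.6,192.2),(255.6,177.6)),('s',s,(233.75,161.9),(232.7,175.8)),('d',d,(275.1,179.7),(274.3,199.75))):
    a=atz(c,*t,171);b=atz(c,*wl,94);print(n,a,b,(b-a)[:2])
# verticality: predicted image direction of vertical at tip
X=np.array([497.,-44,171]);
for n,c in (('s',s),('d',d),('w',w)):
    print(n,proj(c,[X,X+[0,0,75],X+[5,0,75],X+[0,5,75]]))
"
```

```text
tip tri (array([494.8, -45.1, 171.8]), [np.float64(1.010980541674574), np.float64(1.0865800845279343), np.float64(1.8373630590498204)])
w [495.  -44.3 171. ] [498.2 -51.6  94. ] [ 3.2 -7.3]
s [495.6 -44.9 171. ] [499.6 -51.2  94. ] [ 4.  -6.3]
d [494.6 -48.3 171. ] [495.4 -52.1  94. ] [ 0.9 -3.8]
s [[233.9 162.3]
 [232.7 148.2]
 [232.3 149.5]
 [234.3 148.5]]
d [[273.7 180.3]
 [274.7 157.9]
 [273.  157.4]
 [273.9 158.9]]
w [[253.8 191.7]
 [253.1 226.1]
 [260.4 225.6]
 [252.5 219.3]]
```

Request:
servo_tool(increments=[{"tx": 0.11,"ty": 0.18,"tz": 1.2,"turn": 0,"jaw": 1},{"tx": 0.11,"ty": 0.18,"tz": 1.2,"turn": 0,"jaw": 1},{"tx": 0.11,"ty": 0.18,"tz": 1.2,"turn": 0,"jaw": 1},{"tx": 0.1,"ty": 0.16,"tz": 1.2,"turn": 0,"jaw": 1},{"tx": 0,"ty": 0,"tz": 0.7,"turn": 0,"jaw": 1},{"tx": 0,"ty": 0,"tz": 0,"turn": 0,"jaw": 1},{"tx": 0,"ty": 0,"tz": 0,"turn": 0,"jaw": 1},{"tx": 0,"ty": 0,"tz": 0,"turn": 0,"jaw": 1}])

```text
time_s: 22.35
position: [499.5, -50.4, 232.5]
tool_rot: [-179.2, 0.7, -4.5]
force: [-0.0, 0.4, -0.7]
opening: 22.8
```

```bash
cat > look.py <<'E'
from h import *
import sys
t=sys.argv[1]
for n in ('side','scene','wrist'): snap(n,n[0]+'_'+t)
w=load('w_'+t+'.npz');W=proj(w,[[498,-52,94]])[0].astype(int)
crop('s_'+t,255,140,45,70,8,'a') ; 
crop('s_'+t,215,130,40,60,8,'b')
E
python3 - <<'E'
from h import *
snap('side','d18');snap('scene','s18');snap('wrist','w18')
crop('d18',255,155,40,60,10,'18d');crop('s18',215,145,40,50,12,'18s');crop('w18',215,140,80,75,8,'18w')
from mv import *
go((498,-52,170,-5,4))
E
```

```text
22.5 [499.5 -50.3 232.3] [-179.24    0.7    -4.49] [-0.8  0.4 -0.3] 22.9
[{"tx": -0.03, "ty": 0.04, "tz": 1.56, "turn": 0.1}, {"tx": -0.03, "ty": 0.04, "tz": 1.56, "turn": 0.1}, {"tx": -0.03, "ty": 0.04, "tz": 1.56, "turn": 0.1}, {"tx": -0.03, "ty": 0.04, "tz": 1.56, "turn": 0.1}]
```

View pics/18d.png

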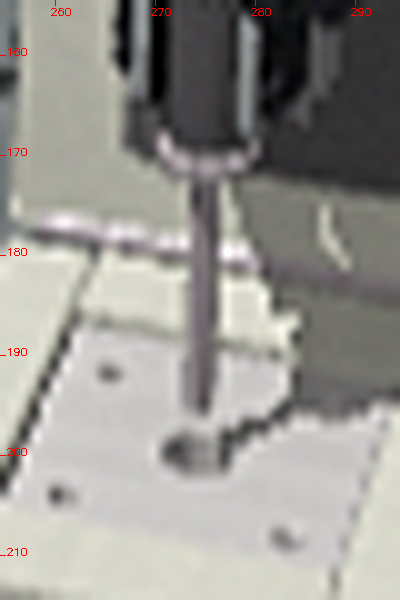

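View pics/18s.png

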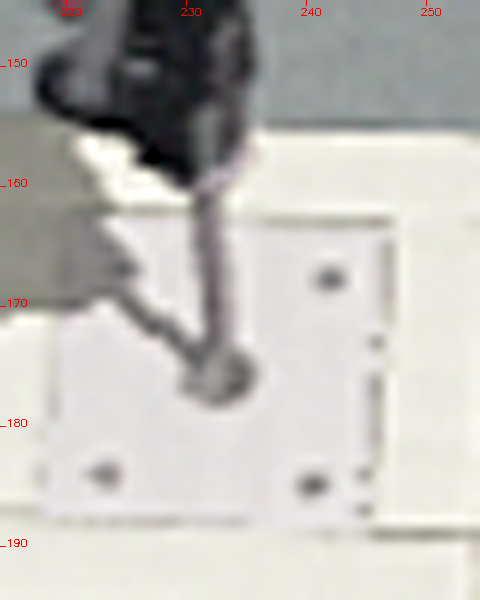

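View pics/18w.png

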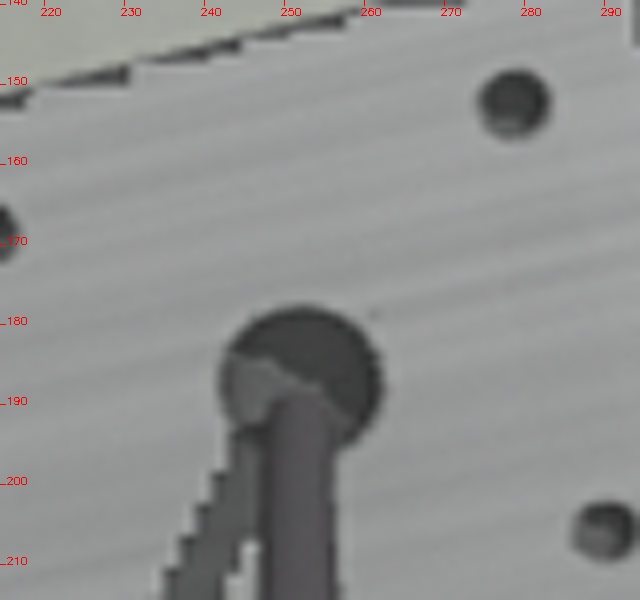

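```bash
python3 -c "
from h import *
np.set_printoptions(precision=1,suppress=True)
w,s,d=load('w18.npz'),load('s18.npz'),load('d18.npz')
for n,c,t,wl in (('w',w,(252.4,192.25),(252.1,187.9)),('s',s,(232.9,173.2),(232.6,175.9)),('d',d,(274.2,195.3),(274.5,199.6))):
    a=atz(c,*t,111.8);b=atz(c,*wl,94);print(n,a,b,(b-a)[:2])
X=np.array([498.,-51.5,111.8]);
for n,c in (('s',s),('d',d),('w',w)):
    print(n,proj(c,[X,X+[0,0,75],X+[5,0,75],X+[0,5,75]]))
"
```

```text
w [498.6 -50.7 111.8] [498. -52.  94.] [-0.6 -1.3]
s [500.6 -49.4 111.8] [500.  -51.4  94. ] [-0.5 -2. ]
d [495.9 -50.9 111.8] [495.2 -53.   94. ] [-0.8 -2.1]
s [[232.5 172.4]
 [231.2 159.3]
 [230.8 160.6]
 [232.8 159.6]]
d [[273.6 195. ]
 [274.6 174.2]
 [273.  173.7]
 [273.9 175.2]]
w [[251.8 193.1]
 [250.5 227.9]
 [257.8 227.4]
 [249.9 221.2]]
```

Request:
servo_tool(increments=[{"tx": -0.04,"ty": 0.09,"tz": 0,"turn": 0,"jaw": 1},{"tx": 0,"ty": 0.09,"tz": 0.3,"turn": 0,"jaw": 1},{"tx": 0.01,"ty": 0.01,"tz": 0.8,"turn": 0,"jaw": 1},{"tx": 0.01,"ty": 0.01,"tz": 0.8,"turn": 0,"jaw": 1},{"tx": 0.01,"ty": 0.01,"tz": 0.5,"turn": 0,"jaw": 1},{"tx": 0,"ty": 0,"tz": 0,"turn": 0,"jaw": 1},{"tx": 0,"ty": 0,"tz": 0,"turn": 0,"jaw": 1},{"tx": 0,"ty": 0,"tz": 0,"turn": 0,"jaw": 1}])

```text
time_s: 23.5
position: [498.8, -52.2, 206.5]
tool_rot: [-179.2, 0.7, -4.5]
force: [-0.7, 0.1, -1.1]
opening: 22.3
```

Run:
```python
from h import *
snap('side','d19');snap('scene','s19');snap('wrist','w19')
crop('d19',255,165,40,50,10,'19d');crop('s19',215,150,35,40,12,'19s');crop('w19',215,150,80,75,8,'19w')
a=cv2.imread('pics/19d.png');b=cv2.imread('pics/19s.png');cv2.imwrite('pics/19.png',np.hstack([cv2.resize(a,None,fx=.95,fy=.95)[:475],b[:475]]))
from mv import *
go((498,-52,158,-5,4))
```

```text
23.65 [498.8 -52.2 206.4] [-179.24    0.71   -4.49] [-0.5 -0.2 -0.5] 22.5
[{"tx": -0.02, "ty": -0.0, "tz": 1.21, "turn": 0.1}, {"tx": -0.02, "ty": -0.0, "tz": 1.21, "turn": 0.1}, {"tx": -0.02, "ty": -0.0, "tz": 1.21, "turn": 0.1}, {"tx": -0.02, "ty": -0.0, "tz": 1.21, "turn": 0.1}]
```

View pics/19.png

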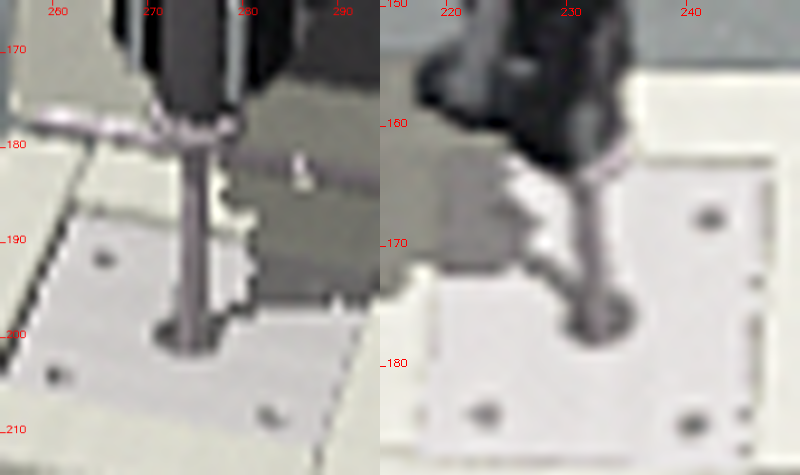

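View pics/19w.png

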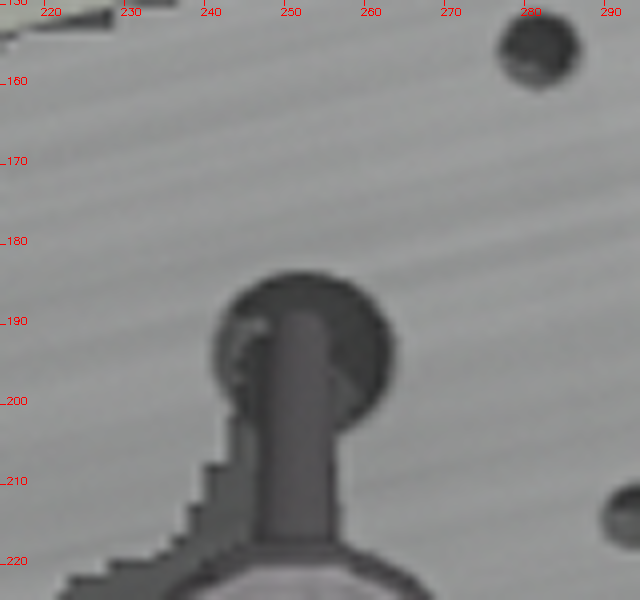

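```bash
python3 -c "
from h import *
np.set_printoptions(precision=1,suppress=True)
w=load('w19.npz')
print(atz(w,252,192.25,85.9),atz(w,252.5,194.6,94))
d=load('d19.npz');s=load('s19.npz')
print('side well',atz(d,274.2,199.7,94),'scene',atz(s,232.5,175.9,94))
for n,c in (('s',s),('d',d)): print(n,proj(c,[[498,-52,94],[498,-52,116]]))
"
```

```text
[497.5 -52.5  85.9] [498.1 -52.1  94. ]
side well [495.8 -52.2  94. ] scene [500.1 -51.8  94. ]
s [[232.6 175.4]
 [232.2 171.7]]
d [[273.5 199.5]
 [273.7 193.7]]
```

Request:
servo_tool(increments=[{"tx": 0.03,"ty": 0,"tz": 0.7,"turn": 0,"jaw": 1},{"tx": 0.03,"ty": 0,"tz": 0.8,"turn": 0,"jaw": 1},{"tx": 0.02,"ty": 0,"tz": 0.8,"turn": 0,"jaw": 1},{"tx": 0.02,"ty": 0.01,"tz": 0.7,"turn": 0,"jaw": 1},{"tx": 0,"ty": 0,"tz": 0,"turn": 0,"jaw": 1},{"tx": 0,"ty": 0,"tz": 0,"turn": 0,"jaw": 1},{"tx": 0,"ty": 0,"tz": 0,"turn": 0,"jaw": 1},{"tx": 0,"ty": 0,"tz": 0,"turn": 0,"jaw": 1}])

```text
time_s: 24.65
position: [499.5, -51.9, 174.2]
tool_rot: [-179.2, 0.7, -4.5]
force: [0.3, 0.2, -0.4]
opening: 22.4
```

Run:
```python
from h import *
snap('side','d20');snap('scene','s20');snap('wrist','w20')
crop('d20',255,165,40,50,10,'20d');crop('s20',215,150,35,40,12,'20s');crop('w20',215,160,80,75,8,'20w')
a=cv2.imread('pics/20d.png');b=cv2.imread('pics/20s.png');cv2.imwrite('pics/20.png',np.hstack([cv2.resize(a,None,fx=.95,fy=.95)[:475],b[:475]]))
from mv import *
go((498,-52,158,-5,4))
```

```text
24.8 [499.4 -51.9 174.2] [-179.23    0.73   -4.49] [-0.8  0.3 -0.7] 22.7
[{"tx": -0.04, "ty": 0.01, "tz": 0.4, "turn": 0.1}, {"tx": -0.04, "ty": 0.01, "tz": 0.4, "turn": 0.1}, {"tx": -0.04, "ty": 0.01, "tz": 0.4, "turn": 0.1}, {"tx": -0.04, "ty": 0.01, "tz": 0.4, "turn": 0.1}]
```

View pics/20.png

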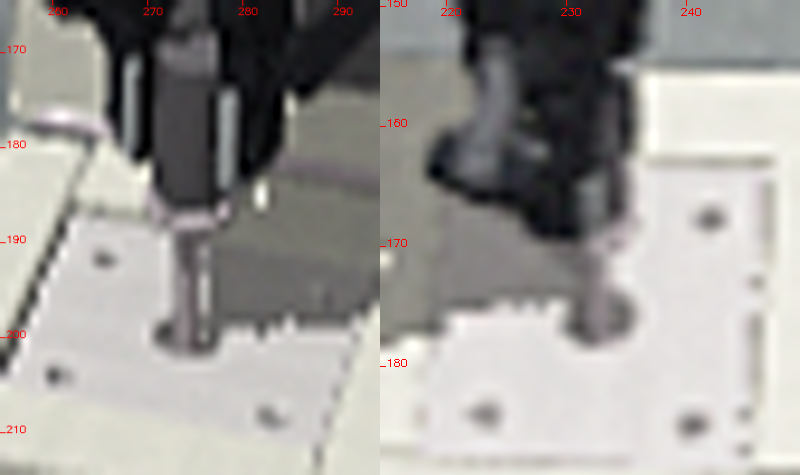

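View pics/20w.png

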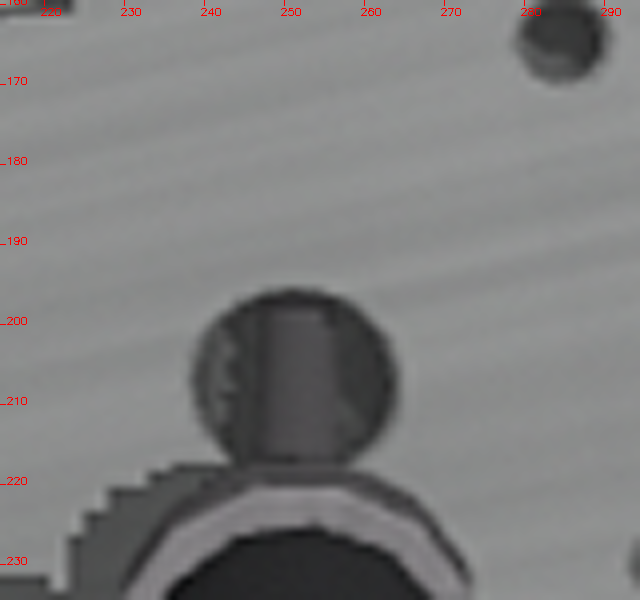

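```bash
python3 -c "
from h import *
np.set_printoptions(precision=1,suppress=True)
w=load('w20.npz')
print(atz(w,251.75,201.2,53.7),atz(w,251.3,208,94))
"
```

```text
[497.1 -61.   53.7] [498.  -52.1  94. ]
```

Request:
servo_tool(increments=[{"tx": -0.01,"ty": 0,"tz": 0.5,"turn": 0,"jaw": 1},{"tx": 0,"ty": 0.01,"tz": 0.6,"turn": 0,"jaw": 1},{"tx": 0,"ty": 0.01,"tz": 0.4,"turn": 0,"jaw": 1},{"tx": 0,"ty": 0,"tz": 0,"turn": 0,"jaw": 1},{"tx": 0,"ty": 0,"tz": 0,"turn": 0,"jaw": 1},{"tx": 0,"ty": 0,"tz": 0,"turn": 0,"jaw": 1},{"tx": 0,"ty": 0,"tz": 0,"turn": 0,"jaw": 1},{"tx": 0,"ty": 0,"tz": 0,"turn": 0,"jaw": 1}])

```text
time_s: 25.8
position: [499.1, -51.9, 158.1]
tool_rot: [-179.2, 0.7, -4.5]
force: [-0.4, -0.3, -0.4]
opening: 22.7
```

Run:
```python
from h import *
snap('side','d21');snap('scene','s21');snap('wrist','w21')
crop('d21',255,165,40,50,10,'21d');crop('s21',215,150,35,40,12,'21s');crop('w21',215,160,80,75,8,'21w')
a=cv2.imread('pics/21d.png');b=cv2.imread('pics/21s.png');cv2.imwrite('pics/21.png',np.hstack([cv2.resize(a,None,fx=.95,fy=.95)[:475],b[:475]]))
from mv import *
go((498,-52,158,-5,4))
```

```text
25.95 [499.1 -51.9 158. ] [-179.23    0.73   -4.5 ] [ 1.  -0.3 -0.7] 22.9
[{"tx": -0.03, "ty": 0.01, "tz": 0.0, "turn": 0.1}, {"tx": -0.03, "ty": 0.01, "tz": 0.0, "turn": 0.1}, {"tx": -0.03, "ty": 0.01, "tz": 0.0, "turn": 0.1}, {"tx": -0.03, "ty": 0.01, "tz": 0.0, "turn": 0.1}]
```

View pics/21.png

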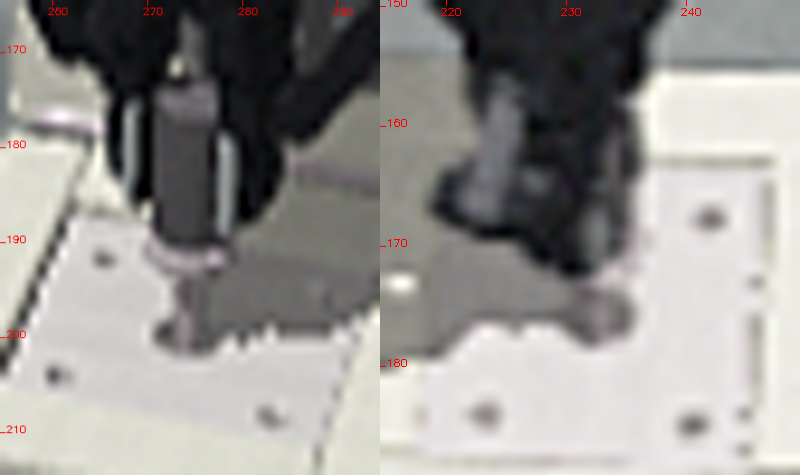

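View pics/21w.png

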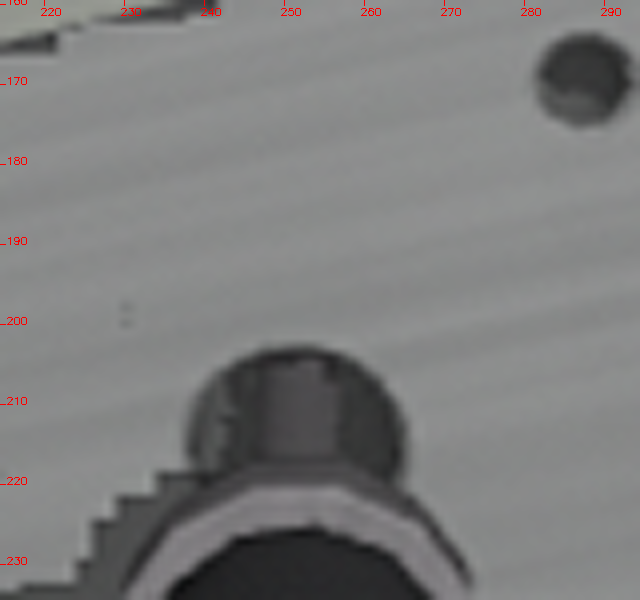

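View pics/s21.png

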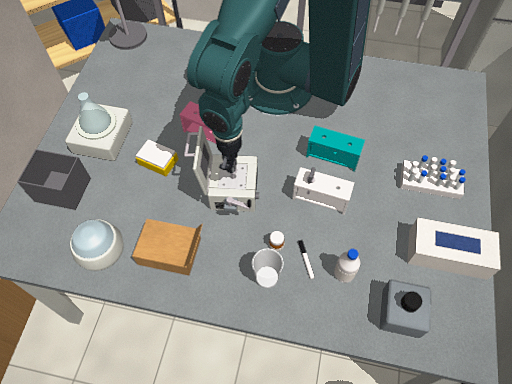

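View pics/d21.png

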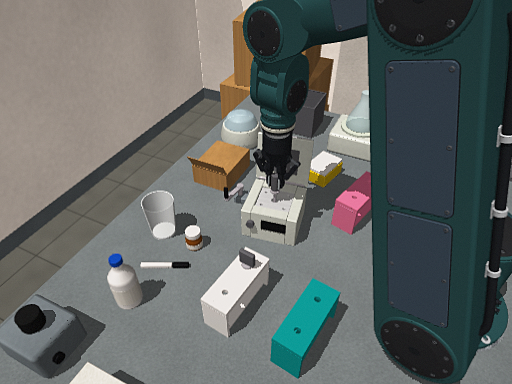

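Run:
```python
from plant import arm
import numpy as np
o=arm.get_obs();print(o['time_s'],o['position'].round(1),np.abs(o['qd']).max(),o['force'].round(1),o['opening'])
print(arm.sign_off())
```

```text
25.95 [499.1 -51.9 158. ] 0.10851819891085665 [ 1.  -0.3 -0.7] 22.923392880225947
the job is handed in; nothing more can be done
None
```

I did the whole job in the order asked and handed it in at 25.95 s. It reported no verdict.

**What I did:** I swung the latch lever clear of the lid. I opened the lid by its bar to about 97° and let go, and the last pictures show it still standing open. I then took the round-grip probe out of the rack and lowered it into the wide middle well. It was still held there when I handed in.

**Last checks:**
- **Depth:** by arm position, the tip is about 56 mm below the well's mouth and about 18 mm above the bottom. I could not see it at that depth.
- **Centring:** the tip should be within about 0.5 mm of the bore's centre. I last measured it 8 mm below the mouth and worked out the rest from how the arm moved. At full depth the wrist picture still shows the rod near the middle of the mouth.
- **Upright:** the rod looked vertical to within about 1° in all three cameras just above the well. The tool itself leans about 1°, and I allowed for that on the way down.
- **Contact and stillness:** I saw no sign of contact at the readings between moves in the well, where force stayed near zero (about 1 N, noise). The arm was at rest and the grip was steady at 22.9 mm.
- **Other things:** in the final pictures, the other things on the bench look unmoved.

**Disagreements:**
- **Camera offset:** the side camera placed the well about 2–3 mm lower in x than the wrist camera did, so I judged centring from rod and well positions within the same picture.
- **Discarded reading:** one late wrist reading of the tip came out outside the bore. I had picked the edge of the mouth by mistake, so I ignored it.

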